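# Press a new bearing into a belt tensioner arm with the arbor press

## Robot

A 6-joint arm with a two-finger parallel gripper is mounted at the origin on a cart in front of the work surface, level with it; the furniture and walls round the work are solid. World frame = base frame: x ahead of the robot, y to its left, z up, the work surface at z = 0. Lengths are in m, angles in rad, forces in N, time in s.
With the tool pointing down it reaches from about 0.35 to 0.775 m from the base axis. Payload 5.5 kg.
Tool frame: the origin (TCP) lies at the very end of the fingers, on their centre line; the grasp point (between the pads) lies 19 mm behind it (ctrl.tcp_to_grasp is the distance from the TCP to the grasp point, in m); z points along the fingers, y is the direction in which the jaws open and shut (so a half turn about z gives the same grasp; the last joint's range is limited). The gripper opens to 85 mm and grips with 20 to 120 N. Pads are 22 mm wide; open, the fingers measure 114 mm over their backs; the gripper's body (76 mm by 85 mm) begins 54 mm behind the grasp point. The pads swing forward as they close: fully open they stand 13 mm farther back than shut.
Start: joints at [1.025, 0.313, 0.046, 1.304, 0, 1.431], TCP at [0.227, 0.528, 0.231] pointing down, gripper open.
Joint ranges: [-2.76, 2.76], [-0.86, 1.69], [-1.03, 1.26], [-2.2, 2.34], [-1.47, 1.5], [-3.14, 3.14]. Speed limits (rad/s): [2.57, 2.57, 3.14, 3.14, 3.14, 3.14].

## Interface

Orientations are given as a unit quaternion [w, x, y, z].
In Python, from bench import ctrl gives the robot as it stands. The module is installed in compiled form; this text tells all that it offers.
- The arm moves only by the tool jog_arm, never from a script. Its argument "increments" is a list of rows, each an object with "translation": the shift along the tool's x, y, z each as a share of 50 mm, from -1 to 1, a list of three; "rotation": the turn, a rotation vector about the tool's x, y, z each as a share of 180 degrees, from -1 to 1, a list of three; "fingers": the finger opening in mm, from 0 to 85.4. A call has 1 to 5 rows; each row shifts and turns the commanded pose from where the row before left it, along the tool's axes as they then stand; what a row does not reach is not made up. A row lasts 1/10 s, in which the tool goes at most 50 mm and 8.59 degrees, less where a joint would pass 70% of its speed; a pose out of reach is approached as far as the arm can. A call with a number of a shift or a turn outside -1 to 1 is refused whole. A call with a gripper value outside its range is refused whole. The fingers move at their own pace and stop on an object; "squeeze" is the grip in N (left out, the last holds). Time passes only in rows, so rows that do not move let the fingers close. It gives the time, the measured TCP pose, the force and the opening at its end, in the units of the state.
- ctrl.sense(): the state, without advancing time (a new reading comes with each control period).
- ctrl.grab_frame(name): name is "side" or "top"; returns a dict with "frame" (480x640x3 uint8, blue, green, red), "mtx" (3x3 intrinsics, pixels), "rvec" (rotation vector, rad) and "tvec" (3), from world to camera coordinates, as OpenCV has them. Camera axes: x right, y down, z forward; pixel columns grow to the right and rows downward; lengths in m; the calibration is good to about 2 mm. A picture is of the moment at which its call begins. There is no depth.
- ctrl.close_job(): hands the job in, once; it reports no verdict.
The state is a dict: "time": time; "joints": joint angles; "joint_vel": joint speeds; "effort": joint torques, N m; "tcp_pos": TCP position; "orientation": TCP orientation; "force": force on the tool from outside, world axes, zero at the start; "torque": the same for the moment, N m; "finger_gap": finger opening in m.
Only numpy, scipy, OpenCV 4.12 (cv2) and the standard library are available. Lean on these libraries where they do the work, as an engineer would, in place of code of your own. Each camera call takes 0.05 s, during which the arm holds its last target.

## Task

Fit the new bearing (bright steel with blue seals, not the rusty one) to the belt tensioner arm: set it in the mouth of the arm's eye, then lay the arm on the arbor press with the eye centred on the anvil under the ram. Bring the press lever down until the bearing is fully home on its shoulder, stopping as soon as the lever goes hard so that the bearing is not overloaded, then raise the lever all the way back up and leave the arm lying on the anvil. Leave the rusty bearing and the other things on the table where they are.

Things in the scene. Friction and masses are not known exactly. Their poses are not given: they have to be found in the camera images.
- new_bearing_mid (a point): Centre of the new bearing, half-way up: a double-row ball bearing lying flat, outer diameter 35 mm, bore 15 mm, 16 mm high; bright steel rings, dark blue seals. z is its axis. 0.07 kg. Both faces are alike.
- worn_bearing_mid (a point): Centre of the worn bearing, half-way up: same size (35 mm across, 16 mm high), rusty brown. It is to be left where it lies; it and the new one may have changed places.
- tension_arm: Belt tensioner arm, a loose aluminium part of 0.2 kg lying flat, 205 mm long: an eye 56 mm across and 23 mm high, from it a straight bar 22 mm wide and 20 mm high (flush underneath), at its far end a round boss 34 mm across, 160 mm from the eye's axis. Origin: underside of the eye on its axis; the bar runs along -x; z up.
- bar_grip (a point): Where to hold the tensioner arm: centre of its bar, 10 mm above the underside, 115 mm from the eye's axis. The bar runs along this point's x (the eye lies 115 mm towards +x) and is 22 mm wide along y.
- eye_seat (a point): The shoulder in the eye's bore: on the bore's axis (z), 9 mm above the arm's underside, 14 mm below the eye's top face. A bearing fully home has its centre 8 mm above this point and its top 2 mm proud of the eye's top face. Only the bearing's own height counts: the ram's foot never meets the eye.
- eye_mouth (a point): Centre of the bore's open top, in the eye's top face: 44 mm wide there, chamfered to 36 mm at 4 mm down. Farther down the six crowns of a sprung steel tolerance ring stand in the bore, 33.6 mm across. Set in by hand the 35 mm bearing rests on them, its underside about 6.5 mm below the top face (a little cocked does no harm, the ram squares it); 7.5 mm are left to press, with 30 to 60 N.
- press_anvil (a point): Centre of the top face of the arbor press's round steel anvil, 110 mm across, 35 mm above the table, on the ram's axis. The press's open front is at this point's -x. The arm lies with its eye centred here and its bar to the front (arm x along this x). The base reaches 76 mm in front and is 20 mm high; the column begins 66 mm behind (+x).
- ram_foot (a point): Underside of the ram's flat round foot, 40 mm across; 61 mm above the anvil with the lever fully up. The dark cast head round the ram spans 64 mm in the press's y, from 40 mm in front of the ram's axis to 118 mm behind it, 112 to 196 mm above the table; the ram sticks out above it to 250 mm.
- lever_hinge (a point): On the axis of the press lever (it turns about this point's y), in the plane in which the lever swings: 68 mm to the -y side of the ram's axis, 150 mm above the table.
- lever_grip (a point): Centre of the lever's black round grip, 24 mm thick, 64 mm long, 150 mm from lever_hinge. The point's x runs along the lever to the hinge. Fully up, the lever stands 65 degrees above level, leaning to the press's front; it is pulled down to the front. It can be pinched from above across y of the press and led on its arc.
- press_lever (a joint): Lever angle, rad: 0 fully up, growing downwards to 1.25. The ram sinks 37.5 mm per rad (force at the grip times 4). It meets the started bearing near 0.75 (earlier if that sits cocked); home is near 0.96, plus up to 0.04 of spring in the press. The lever stays where left. At the grip: 2 to 6 N moving freely, 8 to 15 N pressing in, then a steep rise at the shoulder; 25 N seats it, over 50 N overloads the bearing.
- filler_tub: Tub with a blue lid, 69 mm across, 56 mm high, a bystander.
- nail_tin: Tin, 57 mm across, 72 mm high, a bystander.
- pliers: Blue-handled pliers lying flat, 177 mm long, a bystander.

How it is judged:
On the way, in this order (a step that is already met when the one before it is completed fails the run):
1. the new bearing sits in the mouth of the arm's eye, not yet pressed, and released (horizontal distance between new_bearing_mid and eye_seat below 0.006 m and angle between the z axis of new_bearing_mid and the z axis of eye_seat, either way round below 0.5 rad and z of new_bearing_mid in the frame of eye_seat between 0.0108 and 0.021 m and contact force between the fingers and new_bearing below 0.5 N), for 0.2 s.
2. the arm lies on the anvil with its eye under the ram, the bearing in its mouth (horizontal distance between eye_seat and press_anvil below 0.015 m and z of eye_seat in the frame of press_anvil below 0.012 m and angle between eye_seat's own z axis and vertical below 0.06 rad and z of new_bearing_mid in the frame of eye_seat between 0.0108 and 0.021 m), for 0.2 s.
3. the ram has pressed the bearing home on its shoulder (z of new_bearing_mid in the frame of eye_seat below 0.0092 m and contact force between press_ram and new_bearing above 5 N), for 0.05 s.
At the end, for the whole second after the job is handed in: The new bearing is home in the eye: its centre no more than 9.2 mm above the shoulder point (8 mm when fully seated), square within 0.05 rad; the arm lies flat at rest on the anvil with the eye within 18 mm of the ram's axis; the lever is raised again to under 0.3 rad (z of new_bearing_mid in the frame of eye_seat below 0.0092 m and horizontal distance between new_bearing_mid and eye_seat below 0.002 m and angle between the z axis of new_bearing_mid and the z axis of eye_seat, either way round below 0.05 rad and horizontal distance between eye_seat and press_anvil below 0.018 m and z of eye_seat in the frame of press_anvil below 0.012 m and angle between eye_seat's own z axis and vertical below 0.06 rad and value of joint press_lever below 0.3 rad and linear speed of tension_arm below 0.02 m/s); the robot touches nothing.
It fails at once if the bearing is overloaded: more than 220 N between ram and bearing (contact force between press_ram and new_bearing above 220 N).
It fails at once if the rusty bearing is moved by more than 3 cm (distance of worn_bearing_mid from where it was at the start of the episode above 0.03 m).
It fails at once if a bystander is pushed by more than 4 cm (distance of any of filler_tub, nail_tin, pliers from where it was at the start of the episode above 0.04 m).
It also fails if it takes over 72 s, if anything falls off the work surface, if the arm or the gripper's body presses on something with over 40 N, if the wrist force passes 120 N, or if a joint passes its speed limit or range.

## Working session

There is one attempt and no reset: what is moved stays moved. The work goes in short steps, Python scripts to look and compute and a tool call to move; the robot and the scene stay as the last step left them, time stands still between calls to the robot, and variables do not carry over. Pictures are saved under pics/ and viewed, and the job is handed in when it is done.

Besides the shell and the picture viewer there is one more tool, called as name(argument=value, ...) on one line, values as JSON. jog_arm: Moves the arm, as the interface text tells. Shift numbers are shares of 50 mm and turn numbers shares of 180 degrees, none past 1 either way. Its arguments: {"type":"object","properties":{"increments":{"type":"array"},"squeeze":{"type":"number"}},"required":["increments"]}

```bash
mkdir -p pics; cat > h.py <<'E'
import cv2,numpy as np,json
from bench import ctrl
def shot(n,f):
    d=ctrl.grab_frame(n); cv2.imwrite('pics/'+f,d['frame']); 
    np.savez('pics/'+f+'.npz',**{k:np.array(d[k]) for k in('frame','mtx','rvec','tvec')}); return d
def load(f): return np.load('pics/'+f+'.npz')
def ray(d,u,v,z):
    K=d['mtx'];R=cv2.Rodrigues(np.array(d['rvec'],float))[0];t=np.array(d['tvec'],float).ravel()
    c=-R.T@t; r=R.T@np.linalg.inv(K)@np.array([u,v,1.]); s=(z-c[2])/r[2]; return c+s*r
def proj(d,P):
    return cv2.projectPoints(np.array(P,float).reshape(-1,3),np.array(d['rvec'],float),np.array(d['tvec'],float),np.array(d['mtx'],float),None)[0].reshape(-1,2)
def crop(f,u0,v0,u1,v1,s,out):
    im=load(f)['frame'][v0:v1,u0:u1]; cv2.imwrite('pics/'+out,cv2.resize(im,None,fx=s,fy=s,interpolation=cv2.INTER_CUBIC))
E
python3 - <<'E'
from h import *
for n in('side','top'):
    d=shot(n,n+'0.png'); R=cv2.Rodrigues(np.array(d['rvec'],float))[0]
    print(n,-R.T@np.array(d['tvec']).ravel(),R[2],d['mtx'][0][0])
print(ctrl.sense(),ctrl.tcp_to_grasp)
E
```

```text
side [0.40545593 0.97432556 1.02406448] [ 0.09510529 -0.73533664 -0.67099554] 480.5691934567756
top [0.38166134 0.0172312  1.62205595] [ 0.09527522  0.02062265 -0.99523733] 587.0070577582738
{'time': 0.1, 'joints': array([1.02541880e+00, 3.13911180e-01, 4.51082256e-02, 1.30360615e+00,
       1.08207027e-05, 1.43117961e+00]), 'joint_vel': array([ 5.87909555e-04, -1.30522903e-03,  4.43433313e-03, -6.06415136e-04,
        1.02257892e-03, -9.83423254e-05]), 'effort': array([ 2.85768198e-03, -4.81725240e+01,  2.99244386e+01,  1.27797341e-02,
       -1.54124223e-04,  3.60484796e-05]), 'tcp_pos': array([0.22674196, 0.52791692, 0.23051247]), 'orientation': array([-2.75914565e-04,  2.01491432e-01,  9.79489945e-01, -7.57737735e-04]), 'force': array([ 0.51621317,  0.13111648, -0.47355493]), 'torque': array([-0.02201652, -0.03368859, -0.00821971]), 'finger_gap': 0.08559116473331577} 0.0187
```

View pics/top0.png

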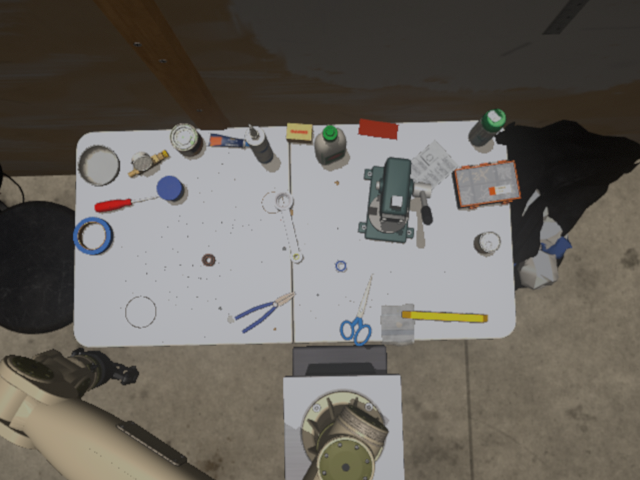

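View pics/side0.png

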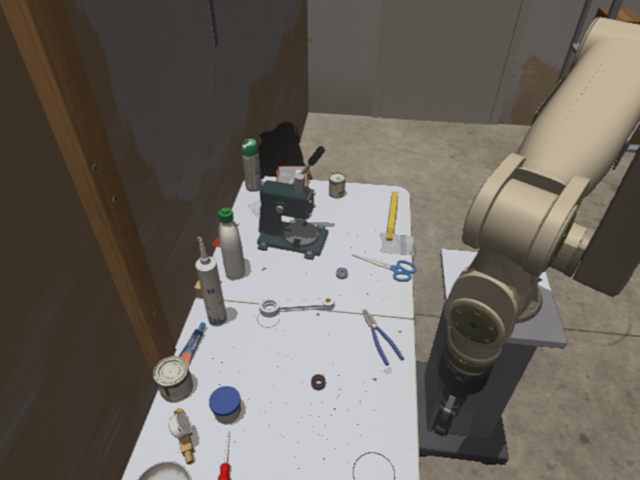

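Top view: new bearing near (341,266), rusty one at (209,260), arm eye (284,201) with boss (297,257), press around (390,210) with the lever on its right. I'll enlarge these.

```bash
python3 - <<'E'
from h import *
crop('top0.png',250,180,360,280,7,'t_a.png')
crop('top0.png',350,145,450,250,5.7,'t_p.png')
crop('side0.png',245,140,365,320,3.3,'s_p.png')
E
```

```text
(no output)
```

View pics/t_a.png

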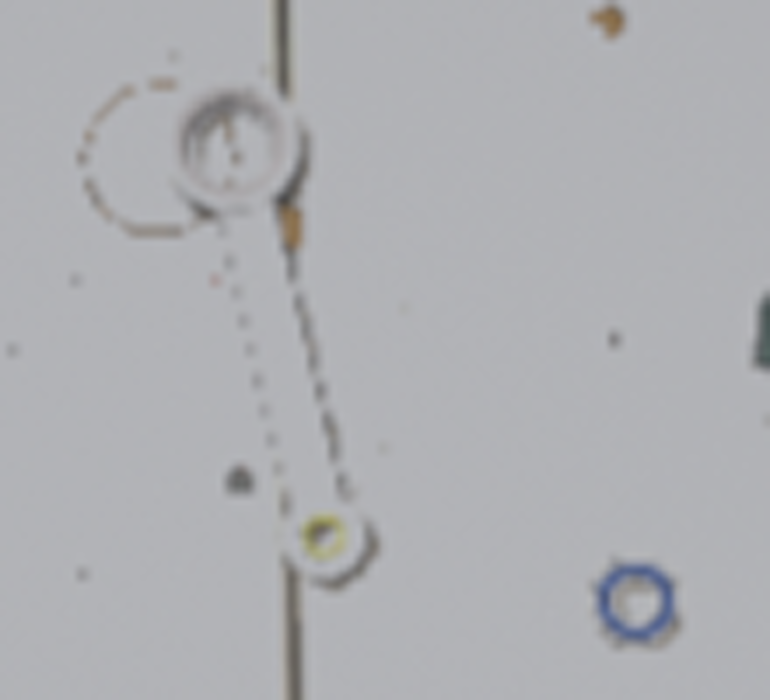

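View pics/t_p.png

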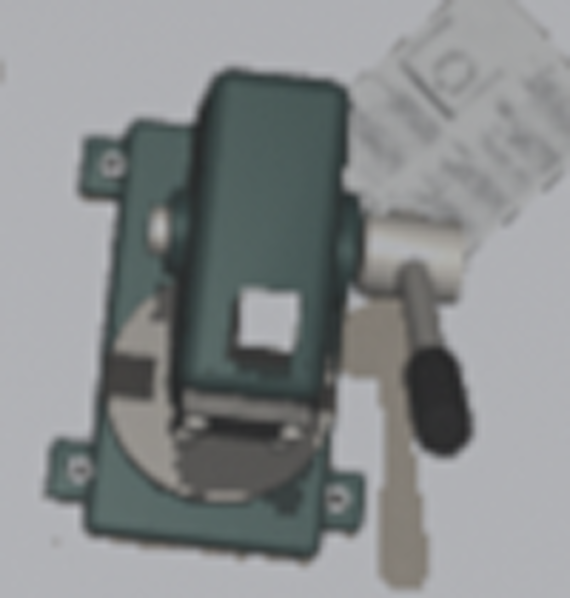

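View pics/s_p.png

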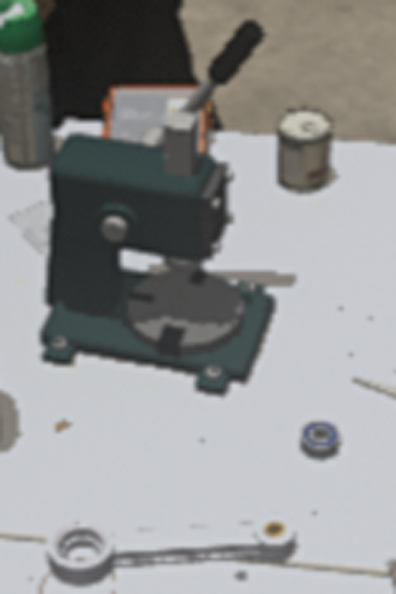

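```bash
python3 - <<'E'
from h import *
t=load('top0.png'); s=load('side0.png')
T=lambda x,y,z:ray(t,350+x/5.7,145+y/5.7,z)
A=lambda x,y,z:ray(t,250+x/7,180+y/7,z)
S=lambda x,y,z:ray(s,245+x/3.3,140+y/3.3,z)
r=lambda n,p:print(n,p.round(4))
b=A(637,603,.016);r('bearing T',b);r('bearing S',S(320,434,.016))
e=A(238,148,.023);r('eye T',e);r('eye S',S(80,547,.023))
o=A(323,538,.02);r('boss',o);r('boss S',S(274,530,.02))
d=e-o;print('len',np.hypot(*d[:2]),'yaw',np.degrees(np.arctan2(d[1],d[0])))
an=T(222,387,.035);r('anvil',an);r('anvil S',S(183,305,.035))
ra=T(270,320,.25);r('ram',ra);r('ramS',S(183,116,.25))
for a,c,z in[((215,85),(190,385),.196),((347,90),(322,400),.196),((85,530),(318,555),.02),((128,125),(85,530),.02)]:
    p=T(*a,z);q=T(*c,z);v=p-q;print(np.hypot(*v[:2]),np.degrees(np.arctan2(v[1],v[0])))
r('gripT',T(440,400,.286));r('gripS',S(237,52,.286))
E
```

```text
bearing T [ 0.4458 -0.0079  0.016 ]
bearing S [ 0.4477 -0.0033  0.016 ]
eye T [0.6282 0.1443 0.023 ]
eye S [0.6311 0.1561 0.023 ]
boss [0.4739 0.114  0.02  ]
boss S [0.4761 0.1154 0.02  ]
len 0.15722031995024338 yaw 11.129051359114797
anvil [ 0.5865 -0.1417  0.035 ]
anvil S [ 0.5895 -0.1372  0.035 ]
ram [ 0.5862 -0.1409  0.25  ]
ramS [ 0.5855 -0.1375  0.25  ]
0.13125066487031342 -6.622021248281011
0.13543773166924028 -6.679872616544297
0.11197517811560104 82.40832587296076
0.19854551650057053 -7.764716984713919
gripT [ 0.5466 -0.2035  0.286 ]
gripS [ 0.5453 -0.1868  0.286 ]
```

```bash
cat >> h.py <<'E'
def overlay(f,items,box,s,out):
    d=load(f);u0,v0,u1,v1=box
    im=cv2.resize(d['frame'][v0:v1,u0:u1],None,fx=s,fy=s,interpolation=cv2.INTER_CUBIC)
    for P,c in items:
        q=((proj(d,P)-[u0,v0]+.5)*s*16-8).round().astype(np.int32); cv2.polylines(im,[q.reshape(-1,1,2)],False,c,1,cv2.LINE_AA,4)
    cv2.imwrite('pics/'+out,im)
def circ(c,r,z):
    a=np.linspace(0,2*np.pi,60);return np.c_[c[0]+r*np.cos(a),c[1]+r*np.sin(a),0*a+z]
def armitems(e,yaw,z0=0,c=(0,0,255)):
    x=np.array([np.cos(yaw),np.sin(yaw)]);y=np.array([-x[1],x[0]]);e=np.array(e[:2]);b=e-.16*x
    it=[(circ(e,.028,z0+.023),c),(circ(e,.022,z0+.023),(0,160,0)),(circ(b,.017,z0+.02),c)]
    for k in(-.011,.011):
        p=e-.026*x+k*y;q=b+.013*x+k*y;it.append((np.array([[*p,z0+.02],[*q,z0+.02]]),c))
    return it
E
python3 - <<'E'
from h import *
it=armitems((.629,.1455),np.radians(11))+[(circ((.446,-.007),.0175,.016),(0,0,255)),(circ((.446,-.007),.0075,.016),(0,160,0))]
overlay('top0.png',it,(250,180,360,280),7,'o1.png')
overlay('side0.png',it,(250,260,350,330),8,'o2.png')
E
```

```text
(no output)
```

View pics/o1.png

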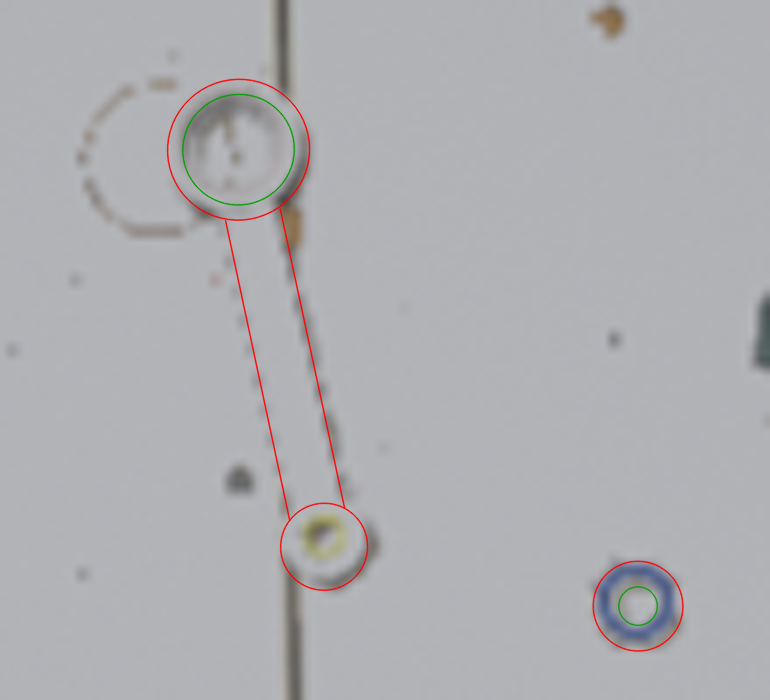

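View pics/o2.png

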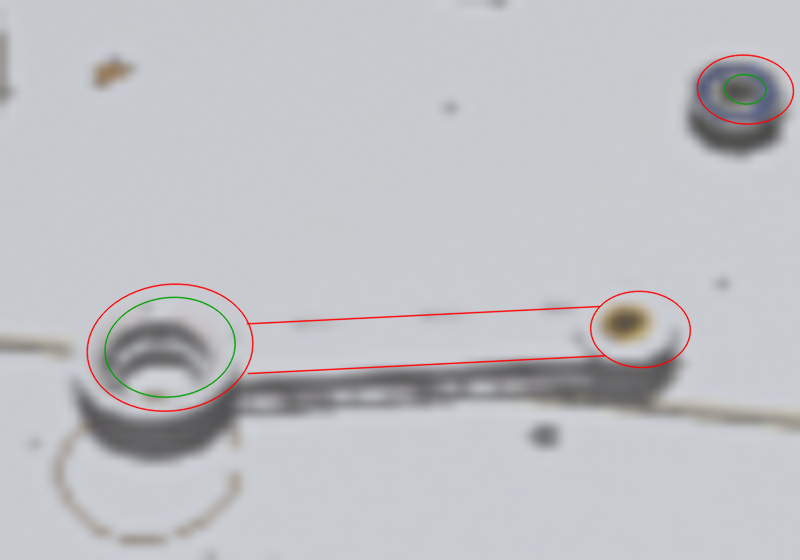

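```bash
cat >> h.py <<'E'
from scipy.spatial.transform import Rotation as Ro
def cur():
    s=ctrl.sense();q=s['orientation'];return s,Ro.from_quat([q[1],q[2],q[3],q[0]])
def down(yaw): # tool z down, tool y along direction yaw+90 (or opposite); x chosen accordingly
    x=np.array([np.cos(yaw),np.sin(yaw),0]);z=np.array([0,0,-1.]);y=np.cross(z,x);return Ro.from_matrix(np.c_[x,y,z])
def plan(p,yaw):
    s,R=cur();best=None
    for k in(0,np.pi):
        G=down(yaw+k);rv=(R.inv()*G).as_rotvec()
        if best is None or np.linalg.norm(rv)<np.linalg.norm(best[1]):best=(G,rv)
    G,rv=best;d=np.array(p)-s['tcp_pos']
    print('t',s['time'],'tcp',s['tcp_pos'].round(4),'F',s['force'].round(1),'gap',round(s['finger_gap'],4))
    print('rot share',(rv/np.pi).round(4),'deg',np.degrees(np.linalg.norm(rv)).round(1))
    print('shift cur-axes /50',(R.inv().apply(d)/.05).round(3),'after turn',(G.inv().apply(d)/.05).round(3))
E
python3 -c "
from h import *
plan((.446,-.007,.2),np.radians(11))
s,R=cur();print(R.as_matrix().round(2))"
```

```text
t 0.1 tcp [0.2267 0.5279 0.2305] F [ 0.5  0.1 -0.5] gap 0.0856
rot share [-0.0005 -0.0002 -0.1903] deg 34.2
shift cur-axes /50 [-8.252 -8.098  0.621] after turn [ -2.263 -11.339   0.61 ]
[[-0.92  0.39 -0.  ]
 [ 0.39  0.92 -0.  ]
 [ 0.   -0.   -1.  ]]
```

jog_arm(increments=[{"translation": [0,-1,0],"rotation": [0,0,-0.0476],"fingers": 85},{"translation": [0,-1,0],"rotation": [0,0,-0.0476],"fingers": 85},{"translation": [0,-1,0],"rotation": [0,0,-0.0476],"fingers": 85},{"translation": [0,-1,0],"rotation": [0,0,-0.0476],"fingers": 85}], squeeze=30)

```text
time: 0.5
tcp_pos: [0.1899, 0.335, 0.2307]
orientation: [-0.001, -0.096, 0.995, -0.001]
force: [1.0, -0.0, 1.3]
finger_gap: 0.0851
```

```bash
python3 -c "
from h import *
plan((.446,-.007,.1),np.radians(11))"
```

```text
t 0.5 tcp [0.1899 0.335  0.2307] F [ 1.  -0.   1.3] gap 0.0851
rot share [-0.0003 -0.0004 -0.    ] deg 0.1
shift cur-axes /50 [-3.726 -7.688  2.617] after turn [-3.722 -7.691  2.613]
```

jog_arm(increments=[{"translation": [-0.8,-0.5,0],"rotation": [0,0,0],"fingers": 85},{"translation": [-0.8,-0.5,0],"rotation": [0,0,0],"fingers": 85},{"translation": [-0.5,-0.8,0.1],"rotation": [0,0,0],"fingers": 70},{"translation": [-0.5,-0.8,0.1],"rotation": [0,0,0],"fingers": 70},{"translation": [-0.4,-0.8,0.2],"rotation": [0,0,0],"fingers": 70}])

```text
time: 1.0
tcp_pos: [0.3717, 0.196, 0.2115]
orientation: [0.001, -0.092, 0.996, 0.0]
force: [1.2, 1.7, -0.1]
finger_gap: 0.0697
```

jog_arm(increments=[{"translation": [-0.3,-0.8,0.2],"rotation": [0,0,0],"fingers": 70},{"translation": [-0.2,-0.8,0.4],"rotation": [0,0,0],"fingers": 70},{"translation": [-0.2,-0.8,0.4],"rotation": [0,0,0],"fingers": 70},{"translation": [0,-0.9,0.4],"rotation": [0,0,0],"fingers": 70},{"translation": [0,-0.9,0.4],"rotation": [0,0,0],"fingers": 70}])

```text
time: 1.5
tcp_pos: [0.4429, -0.0043, 0.1204]
orientation: [-0.0, -0.092, 0.996, 0.0]
force: [1.8, -0.3, 0.3]
finger_gap: 0.0701
```

```bash
python3 -c "
from h import *
plan((.446,-.007,.006),np.radians(11))"
```

```text
t 1.5 tcp [ 0.4429 -0.0043  0.1204] F [ 1.8 -0.3  0.3] gap 0.0701
rot share [ 0.0001  0.     -0.0025] deg 0.4
shift cur-axes /50 [-0.051 -0.065  2.288] after turn [-0.051 -0.065  2.288]
```

Lower, then look before gripping.

jog_arm(increments=[{"translation": [-0.05,-0.06,0.8],"rotation": [0,0,0],"fingers": 70},{"translation": [0,0,0.6],"rotation": [0,0,0],"fingers": 70},{"translation": [0,0,0],"rotation": [0,0,0],"fingers": 70}])

```text
time: 1.8
tcp_pos: [0.442, -0.005, 0.0477]
orientation: [-0.004, -0.091, 0.996, 0.001]
force: [-1.4, 0.6, 0.7]
finger_gap: 0.0699
```

```bash
python3 -c "
from h import *
shot('top','top1.png');shot('side','side1.png')
plan((.446,-.007,.006),np.radians(11))
t=load('top1.png');s,R=cur();print(proj(t,s['tcp_pos']),proj(load('side1.png'),s['tcp_pos']))
crop('top1.png',300,220,380,300,7,'t1.png');crop('side1.png',290,220,390,320,6,'s1.png')"
```

```text
t 1.9 tcp [ 0.4451 -0.0049  0.0513] F [-0.3  0.1  0.4] gap 0.0693
rot share [ 0.0003 -0.0006 -0.0026] deg 0.5
shift cur-axes /50 [-0.012 -0.045  0.907] after turn [-0.01  -0.044  0.907]
[[340.07428288 265.90278516]] [[343.42287013 262.58839033]]
```

View pics/t1.png

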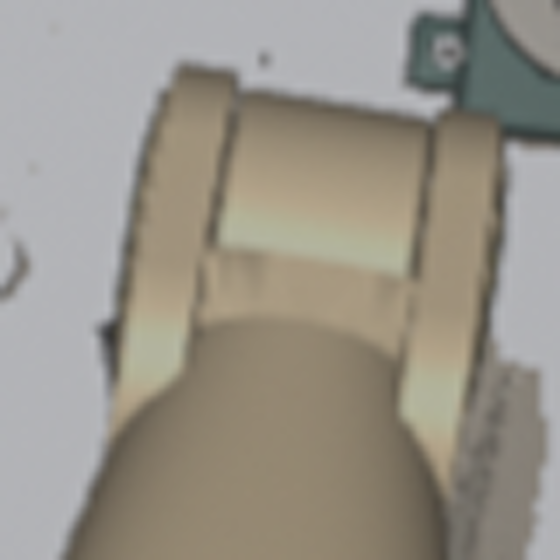

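View pics/s1.png

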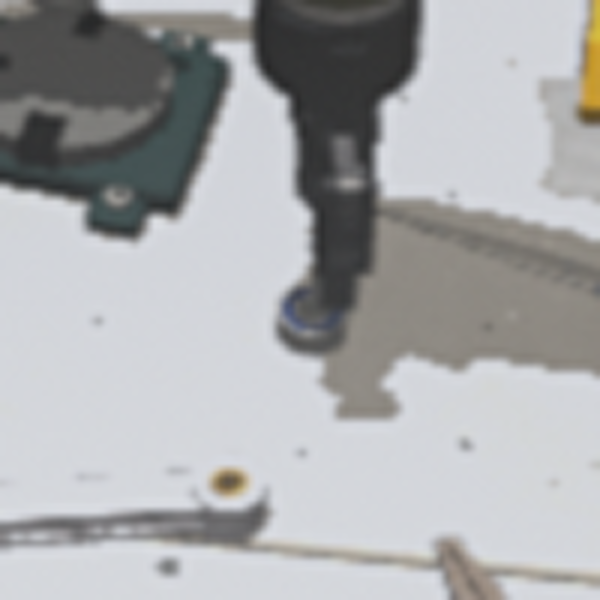

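```bash
python3 -c "
from h import *
s,R=cur();d=load('side1.png');p=s['tcp_pos']
for sg in(1,-1):
  for dx in(-.011,.011):
    for dz in (0,-.005,-.02): 
      q=p+R.apply([dx,sg*.035,dz]);print(sg,dx,dz,((proj(d,q)[0]-[290,220])*6).round(0))
crop('side1.png',330,250,360,285,20,'s1b.png')"
```

```text
1 -0.011 0 [305. 309.]
1 -0.011 -0.005 [305. 302.]
1 -0.011 -0.02 [306. 279.]
1 0.011 0 [352. 307.]
1 0.011 -0.005 [352. 300.]
1 0.011 -0.02 [354. 277.]
-1 -0.011 0 [291. 206.]
-1 -0.011 -0.005 [291. 198.]
-1 -0.011 -0.02 [292. 176.]
-1 0.011 0 [336. 204.]
-1 0.011 -0.005 [336. 196.]
-1 0.011 -0.02 [337. 174.]
```

View pics/s1b.png

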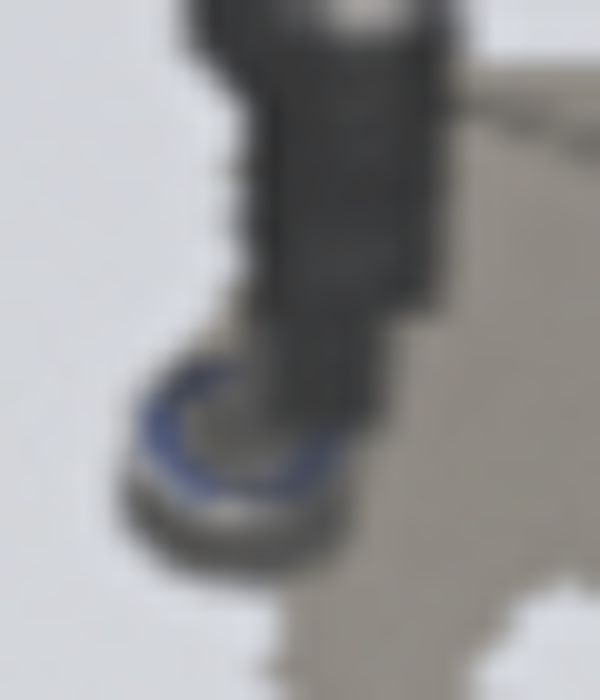

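```bash
python3 -c "
from h import *
shot('side','side2.png')
s,R=cur();d=load('side2.png');p=s['tcp_pos'];print(p)
b=circ((.446,-.007),.0175,.016);b2=circ((.446,-.007),.0175,.0)
it=[(b,(0,0,255)),(b2,(0,0,255))]
f=[p+R.apply([dx,y,z]) for dx,y,z in((-.011,.035,-.02),(-.011,.035,0),(.011,.035,0),(.011,.035,-.02))]
overlay('side2.png',it+[(np.array(f),(0,255,0))],(325,245,365,285),15,'s2.png')"
```

```text
[ 0.44630241 -0.00496897  0.0523413 ]
```

View pics/s2.png

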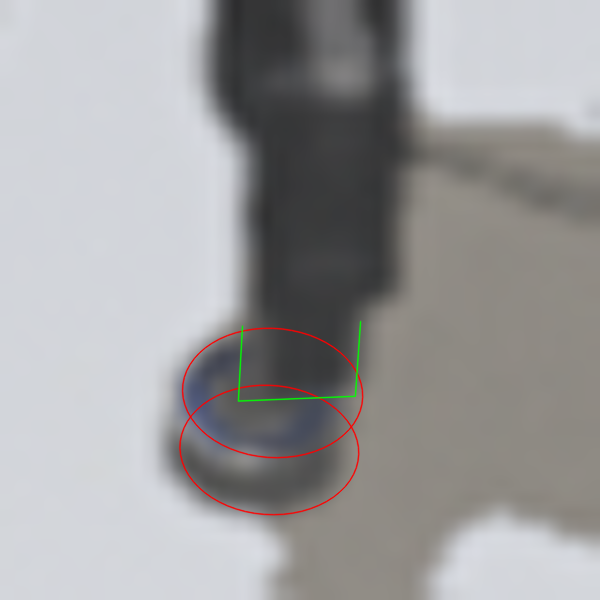

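jog_arm(increments=[{"translation": [-0.05,-0.05,0.4],"rotation": [0,0,0],"fingers": 70},{"translation": [0,0,0.3],"rotation": [0,0,0],"fingers": 70},{"translation": [0,0,0.2],"rotation": [0,0,0],"fingers": 60},{"translation": [0,0,0],"rotation": [0,0,0],"fingers": 50},{"translation": [0,0,0],"rotation": [0,0,0],"fingers": 45}])

```text
time: 2.45
tcp_pos: [0.4494, -0.0069, 0.0073]
orientation: [0.001, -0.092, 0.996, -0.0]
force: [-0.4, 0.2, 0.3]
finger_gap: 0.0454
```

```bash
python3 -c "
from h import *
shot('side','side3.png');crop('side3.png',325,245,365,285,15,'s3.png')
plan((.4485,-.007,.006),np.radians(11))"
```

```text
t 2.5 tcp [ 0.4496 -0.0071  0.0074] F [-0.5  0.3  0.3] gap 0.0452
rot share [-0.0002  0.0005 -0.0024] deg 0.4
shift cur-axes /50 [0.021 0.005 0.028] after turn [0.021 0.005 0.028]
```

View pics/s3.png

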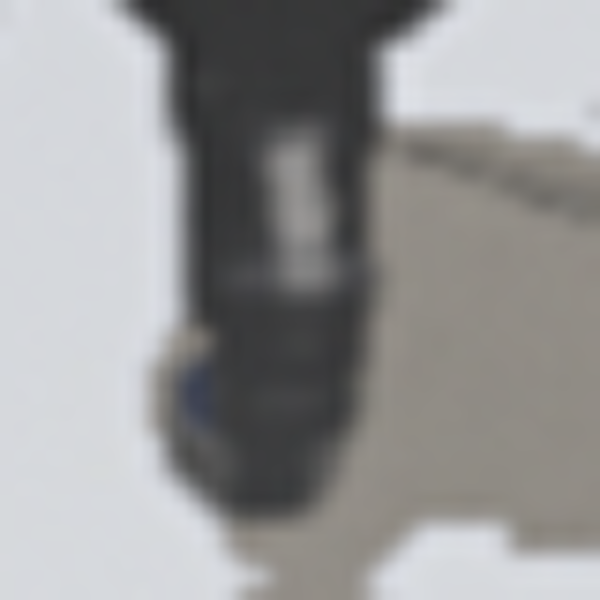

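jog_arm(increments=[{"translation": [-0.04,0,0.02],"rotation": [0,0,0],"fingers": 45},{"translation": [0,0,0],"rotation": [0,0,0],"fingers": 30},{"translation": [0,0,0],"rotation": [0,0,0],"fingers": 25},{"translation": [0,0,0],"rotation": [0,0,0],"fingers": 25},{"translation": [0,0,0],"rotation": [0,0,0],"fingers": 25}], squeeze=40)

```text
time: 3.0
tcp_pos: [0.4518, -0.0068, 0.0064]
orientation: [0.001, -0.092, 0.996, -0.0]
force: [-0.1, 0.6, 5.4]
finger_gap: 0.0326
```

jog_arm(increments=[{"translation": [0,0,-0.3],"rotation": [0,0,0],"fingers": 25},{"translation": [0,0,-0.7],"rotation": [0,0,0],"fingers": 25},{"translation": [0,0,-0.2],"rotation": [0,0,0],"fingers": 25},{"translation": [0,0,0],"rotation": [0,0,0],"fingers": 25}])

```text
time: 3.4
tcp_pos: [0.4525, -0.0071, 0.067]
orientation: [0.002, -0.092, 0.996, -0.001]
force: [0.4, 0.5, -1.9]
finger_gap: 0.0326
```

```bash
python3 -c "
from h import *
shot('side','side4.png');crop('side4.png',310,215,370,275,10,'s4.png')
plan((.631,.146,.07),np.radians(11))"
```

```text
t 3.45 tcp [ 0.4514 -0.0069  0.0658] F [ 0.5 -0.8 -0.5] gap 0.0326
rot share [-0.0002  0.0006 -0.0026] deg 0.5
shift cur-axes /50 [-4.091  2.349 -0.079] after turn [-4.109  2.316 -0.085]
```

View pics/s4.png

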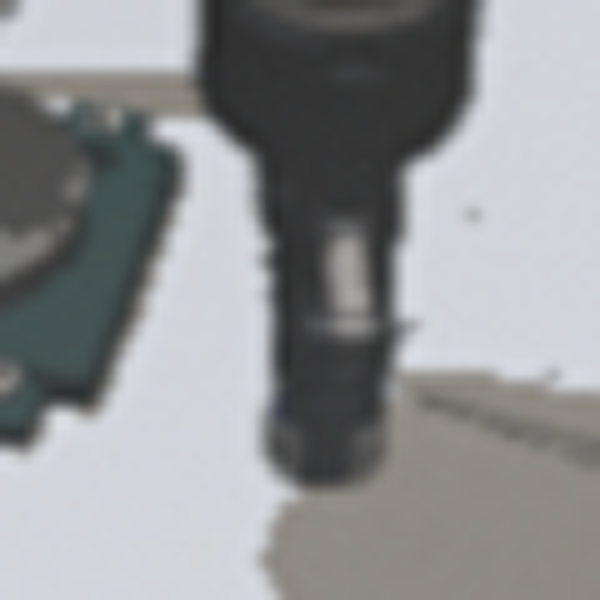

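jog_arm(increments=[{"translation": [-0.83,0.47,0],"rotation": [0,0,0],"fingers": 25},{"translation": [-0.83,0.47,0],"rotation": [0,0,0],"fingers": 25},{"translation": [-0.83,0.47,0],"rotation": [0,0,0],"fingers": 25},{"translation": [-0.83,0.47,0],"rotation": [0,0,0],"fingers": 25},{"translation": [-0.83,0.47,0.1],"rotation": [0,0,0],"fingers": 25}])

```text
time: 3.95
tcp_pos: [0.634, 0.148, 0.0587]
orientation: [-0.001, -0.092, 0.996, -0.0]
force: [0.5, -0.0, 0.2]
finger_gap: 0.0329
```

jog_arm(increments=[{"translation": [0,0,0.3],"rotation": [0,0,0],"fingers": 25},{"translation": [0,0,0],"rotation": [0,0,0],"fingers": 25},{"translation": [0,0,0],"rotation": [0,0,0],"fingers": 25}])

```text
time: 4.25
tcp_pos: [0.631, 0.1463, 0.0432]
orientation: [-0.002, -0.092, 0.996, -0.0]
force: [0.2, 0.4, -0.5]
finger_gap: 0.0331
```

```bash
python3 -c "
from h import *
shot('side','side5.png');shot('top','top5.png')
plan((.634,.147,.03),np.radians(11))
s,R=cur();d=load('side5.png');p=s['tcp_pos'];c=p[:2]
it=[(circ(c,.0175,p[2]-.006),(0,0,255)),(circ(c,.0175,p[2]+.010),(0,0,255))]+armitems((.634,.149),np.radians(11))
overlay('side5.png',it,(250,255,300,305),13,'s5.png');crop('top5.png',230,140,340,280,5,'t5.png')"
```

```text
t 4.35 tcp [0.6322 0.146  0.0451] F [-0.   0.4 -0.9] gap 0.033
rot share [ 0.     -0.0004 -0.0029] deg 0.5
shift cur-axes /50 [-0.039  0.013  0.303] after turn [-0.039  0.013  0.303]
```

View pics/s5.png

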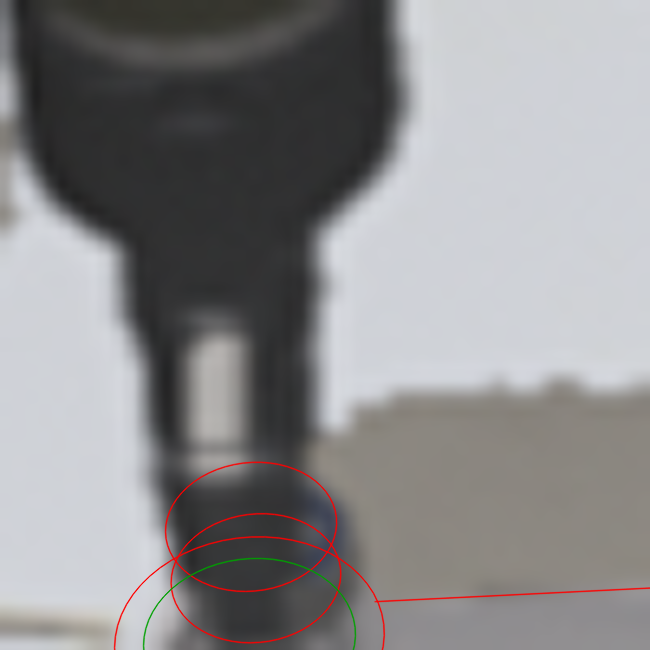

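View pics/t5.png

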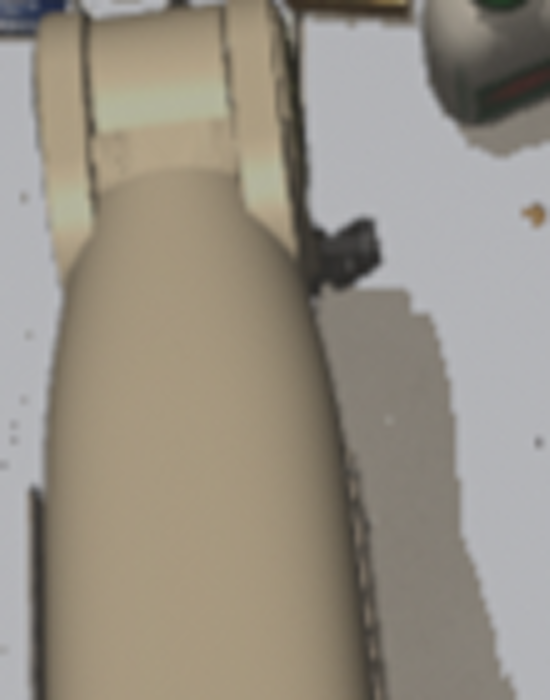

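```bash
python3 -c "
from h import *
shot('side','side6.png')
s,R=cur();d=load('side6.png');p=s['tcp_pos'];c=p[:2];print(p)
it=[(circ(c,.0175,p[2]-.006),(0,0,255)),(circ(c,.0175,p[2]+.010),(0,0,255))]+armitems((.634,.149),np.radians(11))
overlay('side6.png',it,(250,280,310,330),13,'s6.png');crop('side6.png',250,280,310,330,13,'s6n.png')"
```

```text
[0.63266004 0.14596803 0.0457553 ]
```

View pics/s6.png

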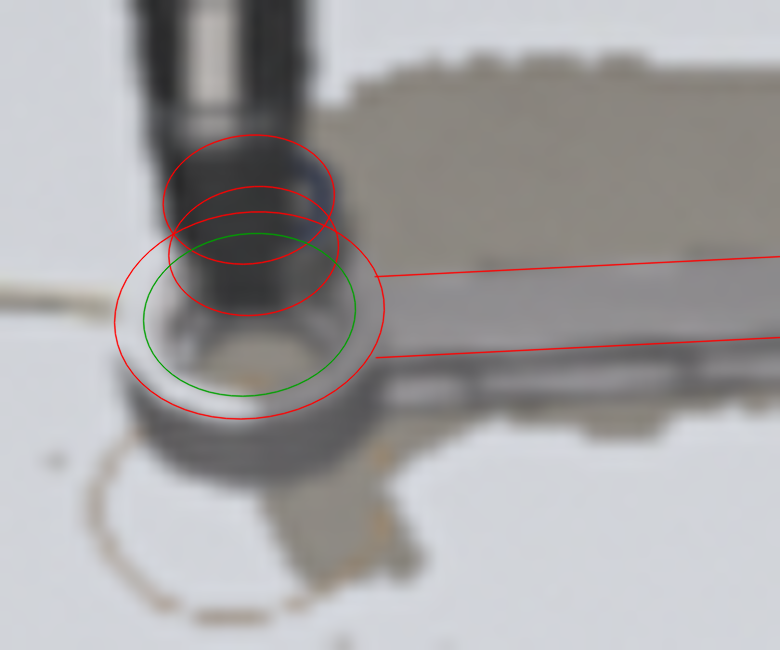

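View pics/s6n.png

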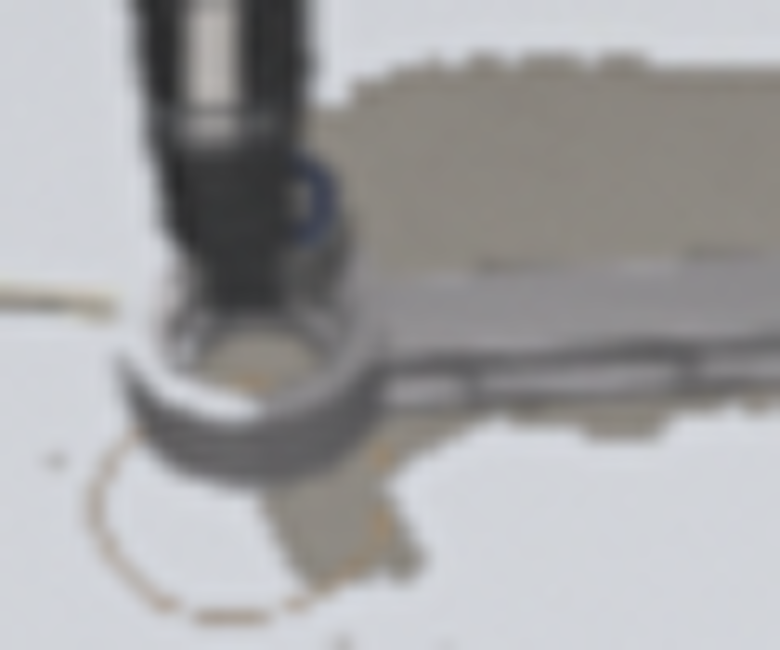

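jog_arm(increments=[{"translation": [-0.07,0.03,0.2],"rotation": [0,0,0],"fingers": 25},{"translation": [0,0,0.08],"rotation": [0,0,0],"fingers": 25},{"translation": [0,0,0],"rotation": [0,0,0],"fingers": 25},{"translation": [0,0,0],"rotation": [0,0,0],"fingers": 25}])

```text
time: 4.8
tcp_pos: [0.6362, 0.1487, 0.0312]
orientation: [-0.0, -0.092, 0.996, 0.0]
force: [0.6, -0.3, -1.1]
finger_gap: 0.0331
```

```bash
python3 -c "
from h import *
shot('side','side7.png')
s,R=cur();d=load('side7.png');p=s['tcp_pos'];c=p[:2];print(p,s['force'])
crop('side7.png',250,280,310,330,13,'s7n.png')"
```

```text
[0.6363436  0.14872717 0.03145775] [-0.33502139 -0.03012368 -0.65484265]
```

View pics/s7n.png

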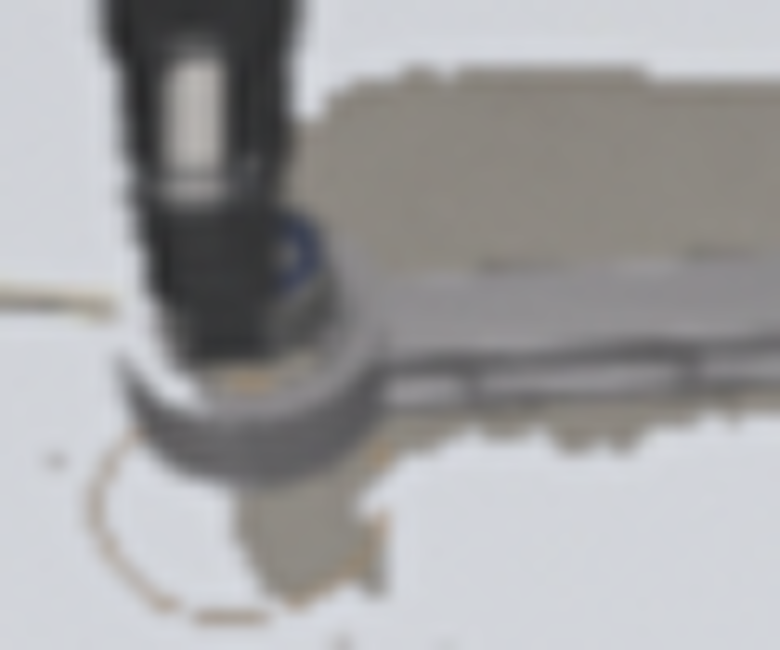

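jog_arm(increments=[{"translation": [0,0,0.06],"rotation": [0,0,0],"fingers": 25},{"translation": [0,0,0.06],"rotation": [0,0,0],"fingers": 25},{"translation": [0,0,0],"rotation": [0,0,0],"fingers": 25}])

```text
time: 5.15
tcp_pos: [0.6365, 0.1494, 0.0261]
orientation: [0.0, -0.092, 0.996, 0.001]
force: [-0.5, 0.8, -0.9]
finger_gap: 0.0327
```

jog_arm(increments=[{"translation": [0,0,0.04],"rotation": [0,0,0],"fingers": 25},{"translation": [0,0,0.02],"rotation": [0,0,0],"fingers": 25},{"translation": [0,0,0],"rotation": [0,0,0],"fingers": 25}])

```text
time: 5.45
tcp_pos: [0.6363, 0.1491, 0.0224]
orientation: [-0.0, -0.092, 0.996, 0.0]
force: [-0.9, 2.4, 1.8]
finger_gap: 0.0328
```

```bash
python3 -c "
from h import *
shot('side','side8.png')
s,R=cur();p=s['tcp_pos'];print(p,s['force'])
crop('side8.png',250,280,310,330,13,'s8n.png')"
```

```text
[0.63625946 0.14909385 0.02235649] [-1.56778904  1.86304616  1.29284192]
```

View pics/s8n.png

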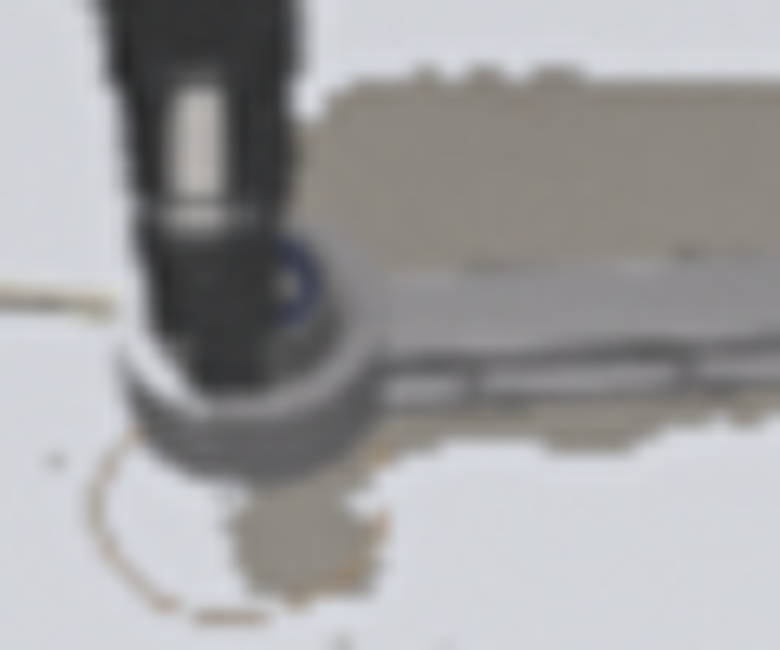

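jog_arm(increments=[{"translation": [0,0,0.03],"rotation": [0,0,0],"fingers": 25},{"translation": [0,0,0.0],"rotation": [0,0,0],"fingers": 25}])

```text
time: 5.7
tcp_pos: [0.6363, 0.1491, 0.0222]
orientation: [0.0, -0.092, 0.996, 0.0]
force: [-5.1, 2.7, 9.4]
finger_gap: 0.0327
```

jog_arm(increments=[{"translation": [0.01,0,-0.02],"rotation": [0,0,0],"fingers": 40},{"translation": [0,0,0],"rotation": [0,0,0],"fingers": 50},{"translation": [0,0,0],"rotation": [0,0,0],"fingers": 55},{"translation": [0,0,-0.4],"rotation": [0,0,0],"fingers": 60},{"translation": [0,0,-0.6],"rotation": [0,0,0],"fingers": 60}])

```text
time: 6.2
tcp_pos: [0.634, 0.1482, 0.0696]
orientation: [-0.003, -0.092, 0.996, -0.0]
force: [0.5, -0.3, 1.0]
finger_gap: 0.0601
```

jog_arm(increments=[{"translation": [1,0,-0.1],"rotation": [0,0,0],"fingers": 60},{"translation": [1,0,0],"rotation": [0,0,0],"fingers": 60},{"translation": [0.4,0,0],"rotation": [0,0,0],"fingers": 60},{"translation": [0,0,0],"rotation": [0,0,0],"fingers": 60}])

```text
time: 6.6
tcp_pos: [0.5144, 0.1263, 0.0765]
orientation: [-0.002, -0.092, 0.996, -0.0]
force: [0.3, -0.2, -0.9]
finger_gap: 0.0602
```

```bash
python3 -c "
from h import *
shot('side','side9.png')
it=armitems((.634,.149),np.radians(11))
plan((.634-.113,.149-.022,.03),np.radians(11))
crop('side9.png',250,270,350,330,8,'s9n.png')
overlay('side9.png',it,(250,270,350,330),8,'s9.png')"
```

```text
t 6.65 tcp [0.5174 0.1266 0.077 ] F [-0.3  0.7  0.1] gap 0.06
rot share [-0.      0.     -0.0027] deg 0.5
shift cur-axes /50 [-0.073 -0.005  0.94 ] after turn [-0.073 -0.005  0.94 ]
```

View pics/s9n.png

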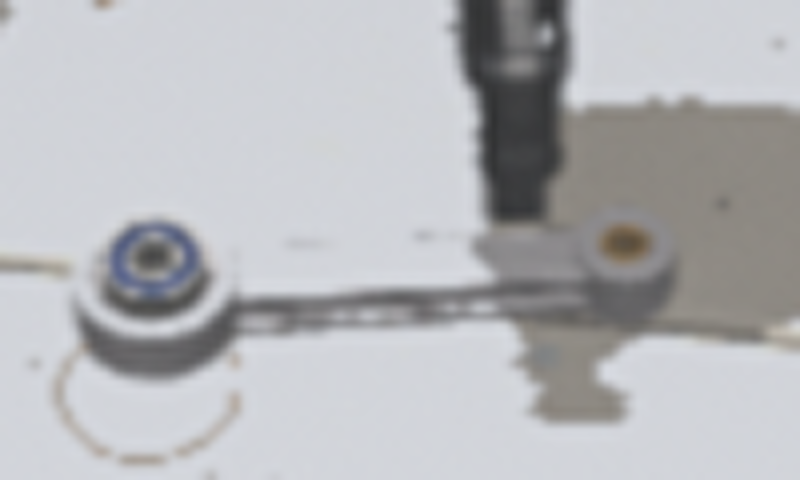

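View pics/s9.png

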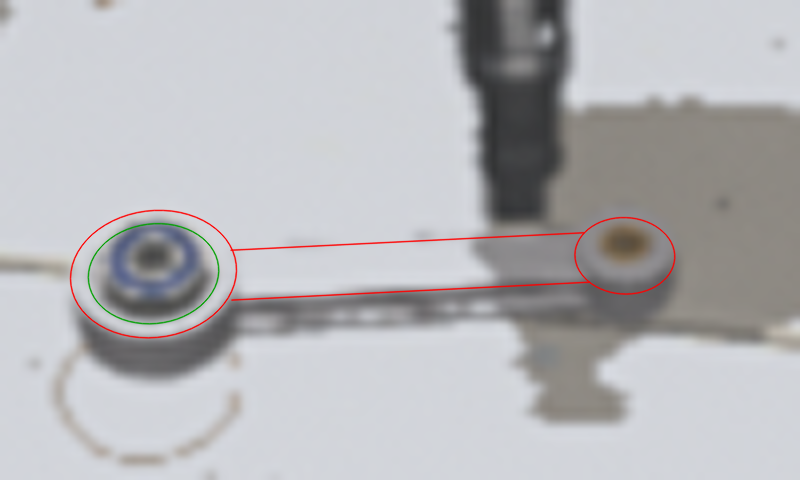

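jog_arm(increments=[{"translation": [-0.07,0,0.5],"rotation": [0,0,0],"fingers": 60},{"translation": [0,0,0.6],"rotation": [0,0,0],"fingers": 60},{"translation": [0,0,0.34],"rotation": [0,0,0],"fingers": 60},{"translation": [0,0,0],"rotation": [0,0,0],"fingers": 50},{"translation": [0,0,0],"rotation": [0,0,0],"fingers": 40}])

```text
time: 7.15
tcp_pos: [0.523, 0.1275, 0.0049]
orientation: [0.0, -0.092, 0.996, -0.0]
force: [-0.1, 0.2, 0.6]
finger_gap: 0.0402
```

jog_arm(increments=[{"translation": [0,0,0.02],"rotation": [0,0,0],"fingers": 30},{"translation": [0,0,0],"rotation": [0,0,0],"fingers": 22},{"translation": [0,0,0],"rotation": [0,0,0],"fingers": 12},{"translation": [0,0,0],"rotation": [0,0,0],"fingers": 12},{"translation": [0,0,0],"rotation": [0,0,0],"fingers": 12}], squeeze=60)

```text
time: 7.65
tcp_pos: [0.5231, 0.1276, 0.0052]
orientation: [0.002, -0.092, 0.996, 0.0]
force: [1.0, -0.2, 5.8]
finger_gap: 0.0202
```

jog_arm(increments=[{"translation": [0,0,0],"rotation": [0,0,0],"fingers": 12},{"translation": [0,0,-0.1],"rotation": [0,0,0],"fingers": 12},{"translation": [0,0,-0.2],"rotation": [0,0,0],"fingers": 12},{"translation": [0,0,-0.2],"rotation": [0,0,0],"fingers": 12}], squeeze=100)

```text
time: 8.05
tcp_pos: [0.5204, 0.1274, 0.0289]
orientation: [-0.001, -0.092, 0.996, 0.0]
force: [-0.0, 0.4, -3.5]
finger_gap: 0.0193
```

```bash
python3 -c "
from h import *
ctrl.grab_frame('side');shot('side','side10.png');s,R=cur();print(s['tcp_pos'],s['force'],s['finger_gap'],R.as_matrix().round(3))
crop('side10.png',250,240,350,320,8,'s10.png')"
```

```text
[0.52252897 0.12760998 0.03043666] [ 0.66645557  0.42913981 -2.88953599] 0.01968022419474938 [[-0.983 -0.183  0.002]
 [-0.183  0.983  0.   ]
 [-0.002 -0.    -1.   ]]
```

View pics/s10.png

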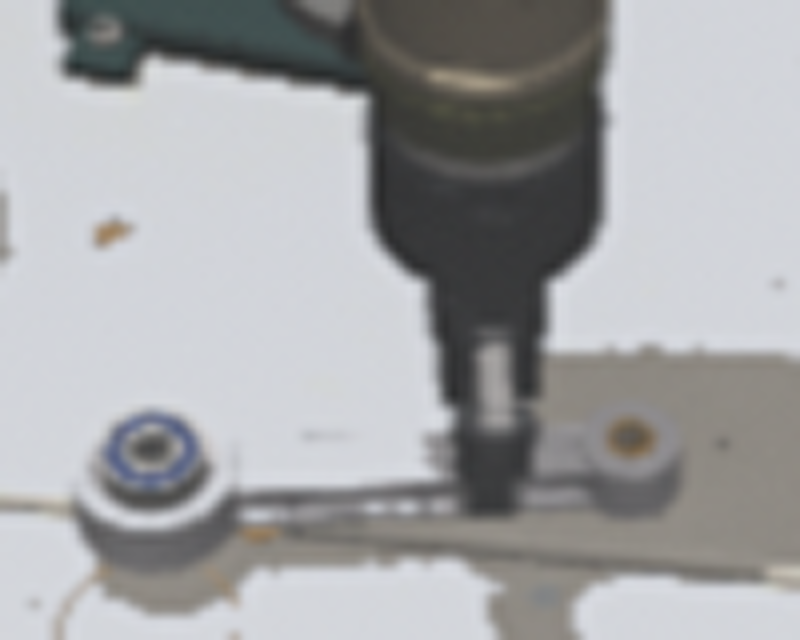

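jog_arm(increments=[{"translation": [0,0,-0.09],"rotation": [0,0,0.01],"fingers": 12},{"translation": [0,-0.1,-0.09],"rotation": [0,0,0.0218],"fingers": 12},{"translation": [0,-0.2,-0.09],"rotation": [0,0,0.0218],"fingers": 12},{"translation": [0,-0.3,-0.09],"rotation": [0,0,0.0218],"fingers": 12},{"translation": [0,-0.4,-0.09],"rotation": [0,0,0.0218],"fingers": 12}])

```text
time: 8.65
tcp_pos: [0.5223, 0.0777, 0.0514]
orientation: [-0.0, 0.061, 0.998, 0.0]
force: [0.5, -0.4, -2.4]
finger_gap: 0.0193
```

```bash
python3 -c "
from h import *
plan((.4754,-.125,.052),np.radians(-7))"
```

```text
t 8.65 tcp [0.5223 0.0777 0.0514] F [ 0.5 -0.4 -2.4] gap 0.0193
rot share [ 0.0001 -0.0001 -0.0003] deg 0.1
shift cur-axes /50 [ 0.432 -4.138 -0.014] after turn [ 0.436 -4.137 -0.012]
```

jog_arm(increments=[{"translation": [0.1,-0.45,0],"rotation": [0,0,0],"fingers": 12},{"translation": [0.1,-0.45,0],"rotation": [0,0,0],"fingers": 12},{"translation": [0.1,-0.45,0],"rotation": [0,0,0],"fingers": 12},{"translation": [0.1,-0.45,0],"rotation": [0,0,0],"fingers": 12},{"translation": [0.03,-0.45,0],"rotation": [0,0,0],"fingers": 12}])

```text
time: 9.15
tcp_pos: [0.4863, -0.0321, 0.0512]
orientation: [-0.0, 0.061, 0.998, 0.0]
force: [1.0, -0.4, -3.8]
finger_gap: 0.0194
```

jog_arm(increments=[{"translation": [0,-0.45,0],"rotation": [0,0,0],"fingers": 12},{"translation": [0,-0.45,0],"rotation": [0,0,0],"fingers": 12},{"translation": [0,-0.45,0],"rotation": [0,0,0],"fingers": 12},{"translation": [0,-0.3,0],"rotation": [0,0,0],"fingers": 12},{"translation": [0,-0.1,0],"rotation": [0,0,0],"fingers": 12}])

```text
time: 9.65
tcp_pos: [0.4767, -0.1196, 0.0513]
orientation: [0.0, 0.062, 0.998, -0.0]
force: [0.2, 0.0, -3.2]
finger_gap: 0.0192
```

```bash
cat >> h.py <<'E'
def pressitems(a,yaw,th=0,c=(0,200,255)):
    R=np.array([[np.cos(yaw),-np.sin(yaw),0],[np.sin(yaw),np.cos(yaw),0],[0,0,1]])
    w=lambda P:np.array(P)@R.T+[a[0],a[1],0]
    al=np.radians(65)-th
    h=np.array([.031,-.068,.150]);g=lambda r:h+r*np.array([-np.cos(al),0,np.sin(al)])
    return [(circ(a,.055,.035),c),(circ(a,.02,.096),(255,255,0)),(w([[-.01,-.01,.25],[.01,-.01,.25],[.01,.01,.25],[-.01,.01,.25],[-.01,-.01,.25]]),c),
     (w([[-.04,-.032,.196],[-.04,.032,.196],[.118,.032,.196],[.118,-.032,.196],[-.04,-.032,.196]]),c),(w([h,g(.118),g(.15),g(.182)]),(255,0,255))]
E
python3 -c "
from h import *
ctrl.grab_frame('side');shot('side','side11.png');shot('top','top11.png')
plan((.4754,-.125,.052),np.radians(-7))
s,R=cur();p=s['tcp_pos'];yaw=np.arctan2(-R.as_matrix()[1,0],-R.as_matrix()[0,0]);e=p[:2]+.1145*np.array([np.cos(yaw),np.sin(yaw)]);print(e,np.degrees(yaw))
it=armitems(e,yaw,p[2]-.005)+pressitems((.589,-.139),np.radians(-7))
overlay('side11.png',it,(240,140,350,270),5.4,'s11.png');crop('side11.png',240,140,350,270,5.4,'s11n.png')
overlay('top11.png',it,(340,140,450,270),5.4,'t11.png')"
```

```text
t 9.8 tcp [ 0.4767 -0.118   0.0513] F [-0.3  0.4 -2.9] gap 0.0199
rot share [ 0.0002 -0.0001  0.0001] deg 0.0
shift cur-axes /50 [ 0.008 -0.142 -0.015] after turn [ 0.008 -0.142 -0.015]
[ 0.59032693 -0.13189117] -6.976660380495838
```

View pics/s11.png

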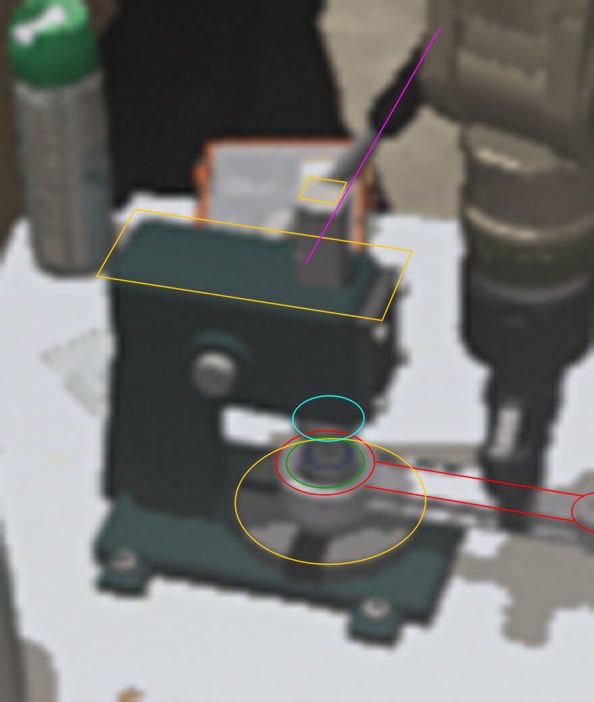

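View pics/s11n.png

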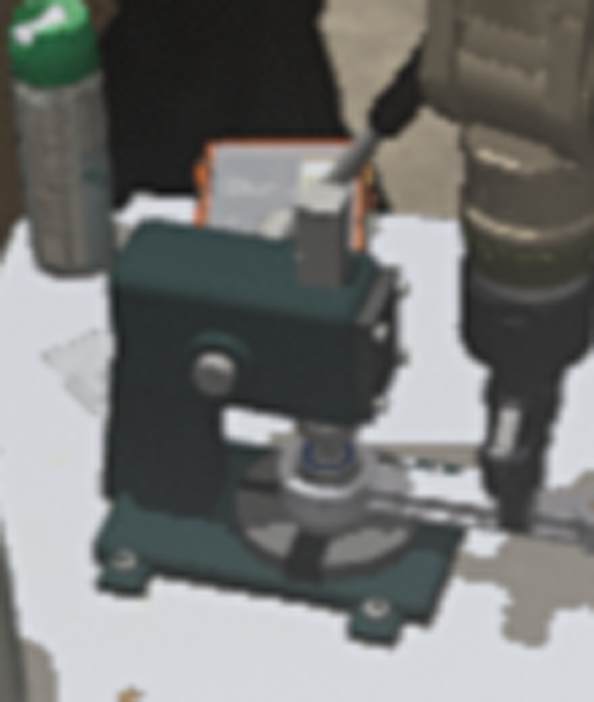

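View pics/t11.png

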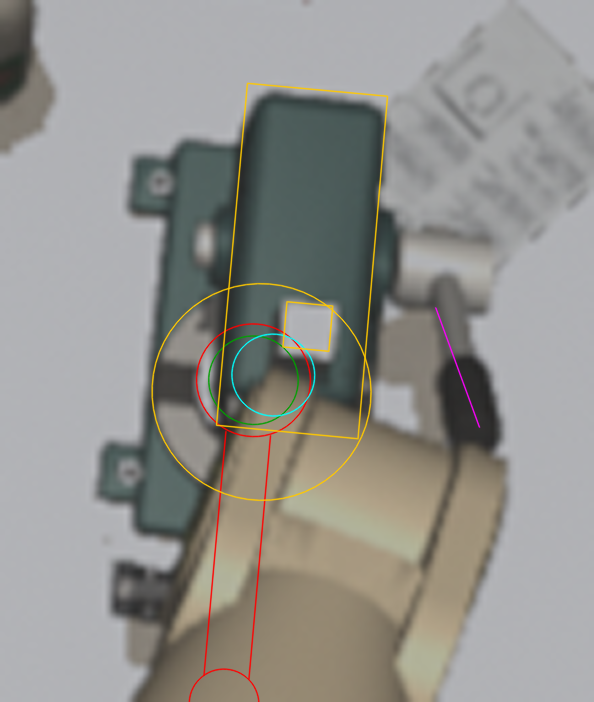

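jog_arm(increments=[{"translation": [0.02,-0.14,0],"rotation": [0,0,0],"fingers": 12},{"translation": [0,0,0.06],"rotation": [0,0,0],"fingers": 12},{"translation": [0,0,0.06],"rotation": [0,0,0],"fingers": 12},{"translation": [0,0,0],"rotation": [0,0,0],"fingers": 12}])

```text
time: 10.2
tcp_pos: [0.4745, -0.1246, 0.0448]
orientation: [-0.0, 0.06, 0.998, 0.0]
force: [-0.3, -0.8, -2.6]
finger_gap: 0.0195
```

```bash
python3 -c "
from h import *
shot('side','side12.png')
plan((.4754,-.125,.040),np.radians(-7))
crop('side12.png',240,140,350,270,5.4,'s12n.png')"
```

```text
t 10.25 tcp [ 0.4746 -0.1247  0.045 ] F [-0.1  0.6 -2.3] gap 0.0195
rot share [ 0.0001 -0.0003  0.0004] deg 0.1
shift cur-axes /50 [-0.016 -0.005  0.099] after turn [-0.016 -0.005  0.099]
```

View pics/s12n.png

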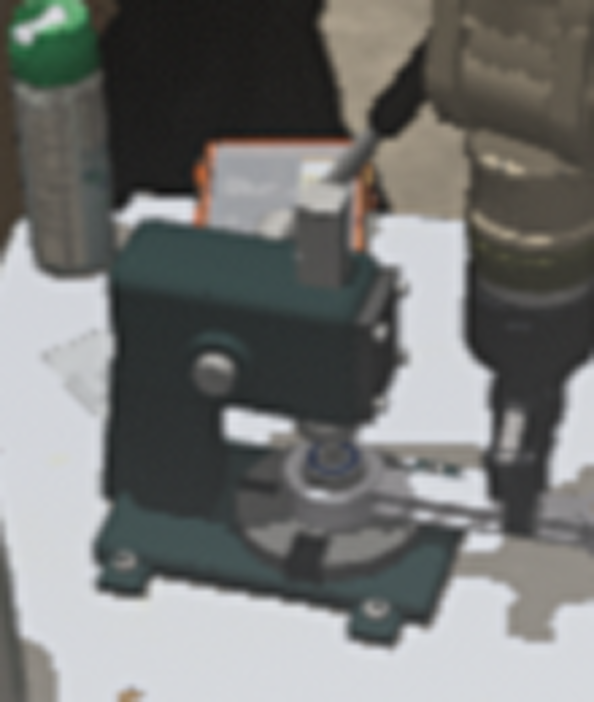

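jog_arm(increments=[{"translation": [-0.05,0.03,0.04],"rotation": [0,0,0],"fingers": 12},{"translation": [0,0,0.04],"rotation": [0,0,0],"fingers": 12},{"translation": [0,0,0],"rotation": [0,0,0],"fingers": 12},{"translation": [0,0,0],"rotation": [0,0,0],"fingers": 12}])

```text
time: 10.65
tcp_pos: [0.4779, -0.1239, 0.0415]
orientation: [0.0, 0.061, 0.998, 0.0]
force: [0.2, 0.6, -2.1]
finger_gap: 0.0192
```

```bash
python3 -c "
from h import *
shot('side','side13.png')
plan((.4754,-.125,.040),np.radians(-7))
s,R=cur();p=s['tcp_pos'];yaw=np.arctan2(-R.as_matrix()[1,0],-R.as_matrix()[0,0]);e=p[:2]+.1145*np.array([np.cos(yaw),np.sin(yaw)]);print(e)
it=[(circ(e,.028,.058),(0,0,255)),(circ(e,.028,.035),(0,0,255)),(circ((.589,-.139),.055,.035),(0,200,255))]
overlay('side13.png',it,(275,210,335,255),13,'s13.png');crop('side13.png',275,210,335,255,13,'s13n.png')"
```

```text
t 10.7 tcp [ 0.4778 -0.124   0.0415] F [ 0.9  0.4 -2.1] gap 0.0193
rot share [0.     0.0001 0.0002] deg 0.0
shift cur-axes /50 [ 0.046 -0.026  0.029] after turn [ 0.046 -0.026  0.029]
[ 0.5914965  -0.13783985]
```

View pics/s13.png

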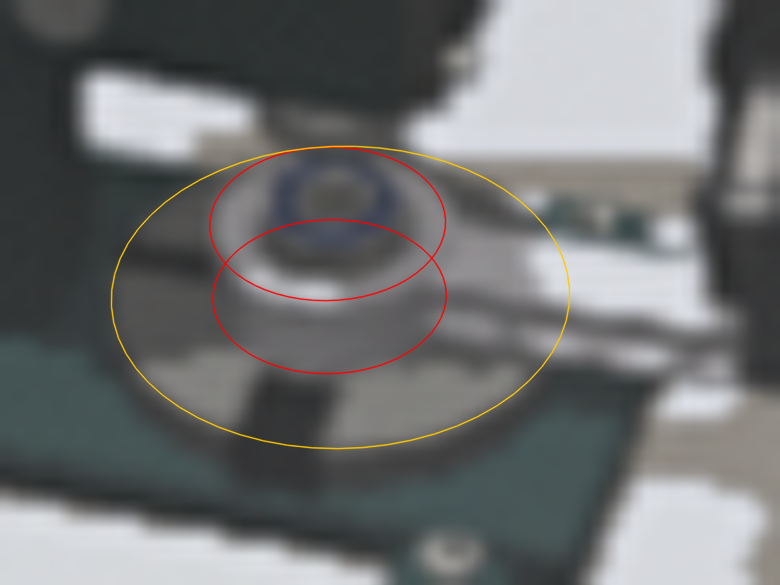

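View pics/s13n.png

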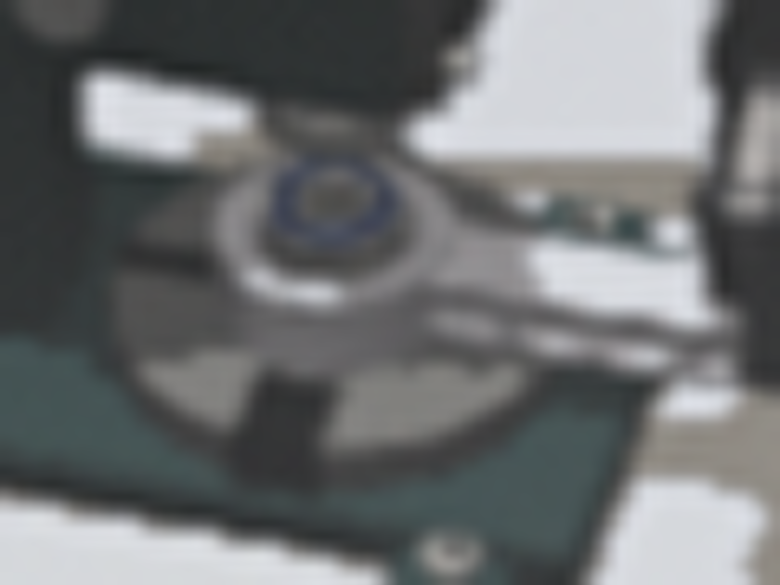

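jog_arm(increments=[{"translation": [0,0,0.03],"rotation": [0,0,0],"fingers": 12},{"translation": [0,0,0.0],"rotation": [0,0,0],"fingers": 12},{"translation": [0,0,0],"rotation": [0,0,0],"fingers": 12}])

```text
time: 11.0
tcp_pos: [0.4777, -0.124, 0.0403]
orientation: [0.0, 0.061, 0.998, -0.0]
force: [-1.6, 0.7, 3.1]
finger_gap: 0.0197
```

jog_arm(increments=[{"translation": [0,0,0.01],"rotation": [0,0,0],"fingers": 18},{"translation": [0,0,0.0],"rotation": [0,0,0],"fingers": 24},{"translation": [0,0,0],"rotation": [0,0,0],"fingers": 35},{"translation": [0,0,0],"rotation": [0,0,0],"fingers": 50},{"translation": [0,0,-0.3],"rotation": [0,0,0],"fingers": 50}])

```text
time: 11.5
tcp_pos: [0.4762, -0.1234, 0.0528]
orientation: [-0.002, 0.061, 0.998, 0.001]
force: [-0.6, -0.2, 0.4]
finger_gap: 0.0498
```

jog_arm(increments=[{"translation": [0,0,-0.8],"rotation": [0,0,0],"fingers": 50},{"translation": [0.3,0.3,-0.9],"rotation": [0,0,0],"fingers": 50},{"translation": [0.3,0.8,-0.4],"rotation": [0,0,0],"fingers": 50},{"translation": [0.3,0.9,0],"rotation": [0,0,0],"fingers": 50},{"translation": [0,0,0],"rotation": [0,0,0],"fingers": 50}])

```text
time: 12.0
tcp_pos: [0.4437, -0.0153, 0.1602]
orientation: [0.0, 0.058, 0.998, 0.001]
force: [-0.3, -0.9, -0.5]
finger_gap: 0.0499
```

```bash
python3 -c "
from h import *
ctrl.grab_frame('side');shot('side','side14.png');shot('top','top14.png')
plan((.4754,-.125,.040),np.radians(-7))
it=armitems((.589,-.139),np.radians(-7),.035)+pressitems((.589,-.139),np.radians(-7))
overlay('side14.png',it,(240,140,350,270),5.4,'s14.png');crop('side14.png',275,140,335,255,5.2,'s14n.png')
overlay('top14.png',it,(340,140,450,290),5,'t14.png')"
```

```text
t 12.15 tcp [ 0.4453 -0.0193  0.1593] F [-0.1 -0.1  0.1] gap 0.0499
rot share [-0.0001  0.0001  0.0005] deg 0.1
shift cur-axes /50 [-0.851 -2.025  2.386] after turn [-0.855 -2.025  2.385]
```

View pics/s14.png

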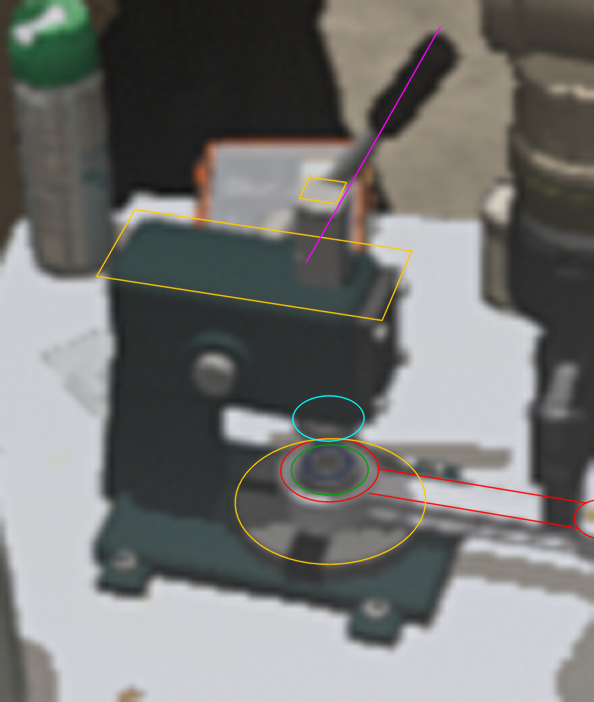

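View pics/t14.png

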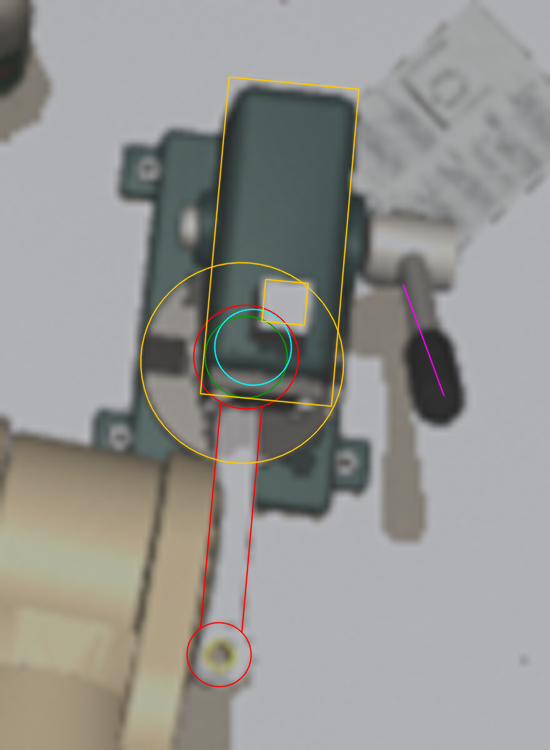

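View pics/s14n.png

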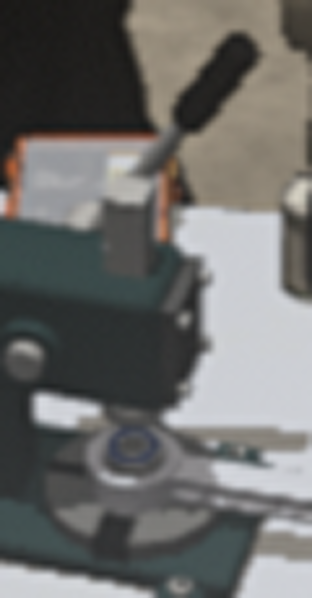

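```bash
python3 -c "
from h import *
s=load('side14.png');t=load('top14.png')
for n,a,b in(('mid',(414,84),(434,377)),('up',(438,52),(439,400)),('low',(388,120),(426,350))):
    us=np.array([240+a[0]/5.4,140+a[1]/5.4]);ut=np.array([340+b[0]/5,140+b[1]/5])
    def P(d):
        R=cv2.Rodrigues(d['rvec'])[0];return d['mtx']@np.c_[R,d['tvec'].reshape(3,1)]
    X=cv2.triangulatePoints(P(s),P(t),us.reshape(2,1),ut.reshape(2,1));X=(X[:3]/X[3]).ravel()
    y=np.radians(-7);d=X-[.589,-.139,0];q=[np.cos(y)*d[0]+np.sin(y)*d[1],-np.sin(y)*d[0]+np.cos(y)*d[1],d[2]]
    print(n,X.round(4),'press frame',np.round(q,4),'reproj',proj(s,X)-us,proj(t,X)-ut)
"
```

```text
mid [ 0.5476 -0.2043  0.2755] press frame [-0.0331 -0.0699  0.2755] reproj [[0.07585885 0.01055102]] [[-0.00465337 -0.06398423]]
up [ 0.5345 -0.2026  0.2972] press frame [-0.0463 -0.0697  0.2972] reproj [[0.15220102 0.02076667]] [[-0.0088231  -0.12897722]]
low [ 0.5627 -0.2051  0.2513] press frame [-0.018  -0.0688  0.2513] reproj [[-0.26740517 -0.03832821]] [[0.01721207 0.22420159]]
```

```bash
python3 -c "
from h import *
plan((.5485,-.203,.36),np.radians(-7))"
```

```text
t 12.15 tcp [ 0.4453 -0.0193  0.1593] F [-0.1 -0.1  0.1] gap 0.0499
rot share [-0.0001  0.0001  0.0005] deg 0.1
shift cur-axes /50 [-2.493 -3.4   -4.012] after turn [-2.497 -3.395 -4.015]
```

jog_arm(increments=[{"translation": [0,0,-0.8],"rotation": [0,0,0],"fingers": 50},{"translation": [0,0,-0.8],"rotation": [0,0,0],"fingers": 50},{"translation": [0,0,-0.8],"rotation": [0,0,0],"fingers": 50},{"translation": [0,0,-0.8],"rotation": [0,0,0],"fingers": 50},{"translation": [0,0,-0.8],"rotation": [0,0,0],"fingers": 50}])

```text
time: 12.65
tcp_pos: [0.4454, -0.0208, 0.3605]
orientation: [-0.0, 0.062, 0.998, -0.0]
force: [1.1, -0.5, -0.2]
finger_gap: 0.05
```

jog_arm(increments=[{"translation": [0,-0.85,0],"rotation": [0,0,0],"fingers": 50},{"translation": [0,-0.85,0],"rotation": [0,0,0],"fingers": 50},{"translation": [-0.4,-0.85,0],"rotation": [0,0,0],"fingers": 50},{"translation": [-0.5,-0.85,0],"rotation": [0,0,0],"fingers": 50},{"translation": [-0.8,0,0],"rotation": [0,0,0],"fingers": 50}])

```text
time: 13.15
tcp_pos: [0.5079, -0.2056, 0.3587]
orientation: [-0.0, 0.066, 0.998, -0.001]
force: [0.2, 0.5, -0.7]
finger_gap: 0.0496
```

jog_arm(increments=[{"translation": [-0.8,0,0],"rotation": [0,0,0],"fingers": 50},{"translation": [0,0,0],"rotation": [0,0,0],"fingers": 50},{"translation": [0,0,0],"rotation": [0,0,0],"fingers": 50}])

```text
time: 13.45
tcp_pos: [0.5488, -0.205, 0.3571]
orientation: [-0.002, 0.062, 0.998, 0.001]
force: [-0.2, 0.9, 0.5]
finger_gap: 0.0497
```

```bash
python3 -c "
from h import *
plan((.5485,-.203,.267),np.radians(-7));shot('side','side15.png');crop('side15.png',280,90,380,190,6,'s15.png')"
```

```text
t 13.45 tcp [ 0.5488 -0.205   0.3571] F [-0.2  0.9  0.5] gap 0.0497
rot share [ 0.0003 -0.0011 -0.0004] deg 0.2
shift cur-axes /50 [0.004 0.037 1.801] after turn [0.01  0.039 1.801]
```

View pics/s15.png

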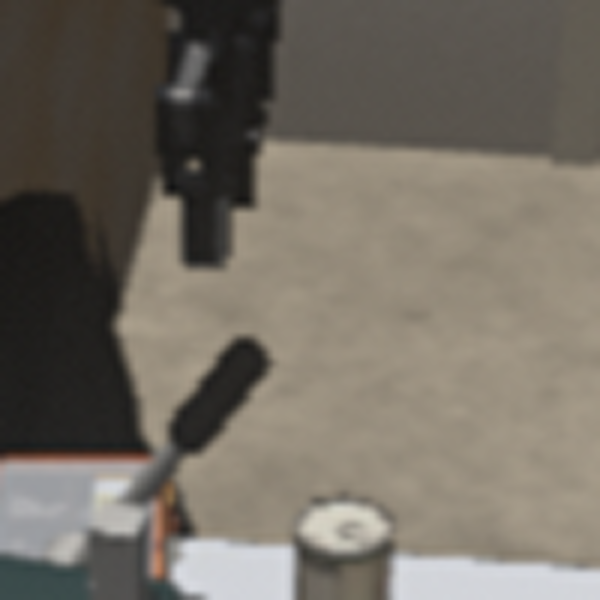

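jog_arm(increments=[{"translation": [0,0.03,0.5],"rotation": [0,0,0],"fingers": 50},{"translation": [0,0,0.5],"rotation": [0,0,0],"fingers": 50},{"translation": [0,0,0.5],"rotation": [0,0,0],"fingers": 50},{"translation": [0,0,0.25],"rotation": [0,0,0],"fingers": 50},{"translation": [0,0,0],"rotation": [0,0,0],"fingers": 50}])

```text
time: 14.0
tcp_pos: [0.5466, -0.2012, 0.2708]
orientation: [-0.001, 0.061, 0.998, 0.001]
force: [-0.3, -1.1, 0.2]
finger_gap: 0.05
```

```bash
python3 -c "
from h import *
ctrl.grab_frame('side');plan((.5485,-.203,.267),np.radians(-7));shot('side','side16.png');crop('side16.png',290,110,370,190,7.5,'s16.png')
s,R=cur();print((proj(load('side16.png'),s['tcp_pos']+[0,0,.019])-[290,110])*7.5)"
```

```text
t 14.05 tcp [ 0.5473 -0.2015  0.2723] F [0.5 0.4 0.9] gap 0.0501
rot share [ 0.0001 -0.0002  0.    ] deg 0.0
shift cur-axes /50 [-0.027 -0.026  0.105] after turn [-0.027 -0.026  0.105]
[[198.78389166 307.62184999]]
```

View pics/s16.png

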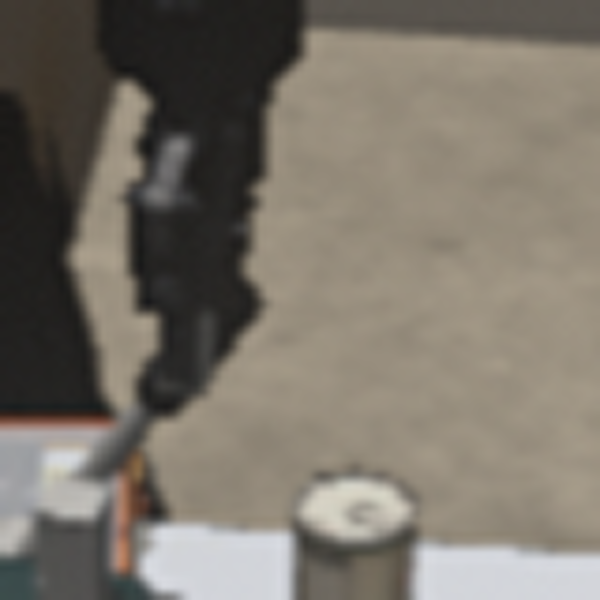

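jog_arm(increments=[{"translation": [0,-0.03,0.15],"rotation": [0,0,0],"fingers": 50},{"translation": [0,0,0],"rotation": [0,0,0],"fingers": 35},{"translation": [0,0,0],"rotation": [0,0,0],"fingers": 25},{"translation": [0,0,0],"rotation": [0,0,0],"fingers": 15},{"translation": [0,0,0],"rotation": [0,0,0],"fingers": 15}], squeeze=45)

```text
time: 14.6
tcp_pos: [0.5485, -0.2022, 0.2648]
orientation: [0.0, 0.061, 0.998, 0.001]
force: [-1.2, 5.2, 2.7]
finger_gap: 0.0227
```

```bash
cat > lev.py <<'E'
from h import *
import sys
hx=.031;A=np.array([.589,-.139]);y=np.radians(-7)
s,R=cur();p=s['tcp_pos']-R.as_matrix()[:,2]*.0187
px=np.array([np.cos(y),np.sin(y)]);py=np.array([-px[1],px[0]])
d=p[:2]-A;q=np.array([d@px,d@py,p[2]])
v=np.array([q[0]-hx,q[2]-.150]);r=np.hypot(*v);al=np.arctan2(v[1],-v[0])
f=s['force'];F=np.array([f[:2]@px,f[:2]@py,f[2]])
t=np.array([-np.sin(al),-np.cos(al)]);n=np.array([-np.cos(al),np.sin(al)])
print('t',s['time'],'press-frame',q.round(4),'r',r.round(4),'theta',round(np.radians(65)-al,4),'gap',round(s['finger_gap'],4),'Ftan',round(-(F[0]*t[0]+F[2]*t[1]),1),'Frad',round(F[0]*n[0]+F[2]*n[1],1),'Fy',F[1].round(1),'tilt',R.as_matrix()[:2,2].round(3))
if len(sys.argv)>1:
    st=float(sys.argv[1]);m=int(sys.argv[2])
    for i in range(m):
        a0=al-st*i;a1=a0-st
        print([round(r*(np.cos(a1)-np.cos(a0))/.05,3),0,round(-r*(np.sin(a1)-np.sin(a0))/.05,3)],end=' ')
    print()
E
python3 lev.py 0.05 5
```

```text
t 14.6 press-frame [-0.0325 -0.0677  0.2835] r 0.1479 theta 0.0075 gap 0.0227 Ftan -0.5 Frad 3.2 Fy 5.0 tilt [0.    0.001]
[np.float64(0.132), 0, np.float64(0.067)] [np.float64(0.128), 0, np.float64(0.073)] [np.float64(0.125), 0, np.float64(0.08)] [np.float64(0.12), 0, np.float64(0.086)] [np.float64(0.116), 0, np.float64(0.092)]
```

jog_arm(increments=[{"translation": [0.13,0,0.07],"rotation": [0,0,0],"fingers": 15},{"translation": [0.13,0,0.075],"rotation": [0,0,0],"fingers": 15},{"translation": [0.125,0,0.08],"rotation": [0,0,0],"fingers": 15},{"translation": [0.12,0,0.085],"rotation": [0,0,0],"fingers": 15},{"translation": [0.115,0,0.09],"rotation": [0,0,0],"fingers": 15}])

```text
time: 15.1
tcp_pos: [0.5204, -0.1984, 0.2448]
orientation: [0.003, 0.06, 0.998, 0.001]
force: [6.6, 7.2, -2.4]
finger_gap: 0.0227
```

```bash
python3 lev.py 0.05 5
```

```text
t 15.1 press-frame [-0.061  -0.0673  0.2635] r 0.1461 theta 0.2449 gap 0.0227 Ftan 2.9 Frad -5.5 Fy 8.0 tilt [0.006 0.002]
[np.float64(0.111), 0, np.float64(0.095)] [np.float64(0.106), 0, np.float64(0.1)] [np.float64(0.101), 0, np.float64(0.105)] [np.float64(0.096), 0, np.float64(0.11)] [np.float64(0.09), 0, np.float64(0.115)]
```

jog_arm(increments=[{"translation": [0.115,0.02,0.095],"rotation": [0,0,0],"fingers": 15},{"translation": [0.11,0.01,0.1],"rotation": [0,0,0],"fingers": 15},{"translation": [0.105,0,0.105],"rotation": [0,0,0],"fingers": 15},{"translation": [0.1,0,0.11],"rotation": [0,0,0],"fingers": 15},{"translation": [0.09,0,0.115],"rotation": [0,0,0],"fingers": 15}])

```text
time: 15.6
tcp_pos: [0.4952, -0.1948, 0.2189]
orientation: [0.003, 0.06, 0.998, 0.0]
force: [10.8, 2.7, -2.3]
finger_gap: 0.0227
```

```bash
python3 lev.py 0.04 5
```

```text
t 15.6 press-frame [-0.0864 -0.0668  0.2376] r 0.1465 theta 0.4937 gap 0.0227 Ftan 4.3 Frad -9.7 Fy 4.0 tilt [ 0.007 -0.   ]
[np.float64(0.068), 0, np.float64(0.095)] [np.float64(0.064), 0, np.float64(0.098)] [np.float64(0.06), 0, np.float64(0.1)] [np.float64(0.056), 0, np.float64(0.103)] [np.float64(0.052), 0, np.float64(0.105)]
```

jog_arm(increments=[{"translation": [0.05,0,0.11],"rotation": [0,0,0],"fingers": 15},{"translation": [0.05,0,0.105],"rotation": [0,0,0],"fingers": 15},{"translation": [0.05,0,0.105],"rotation": [0,0,0],"fingers": 15},{"translation": [0.045,0,0.1],"rotation": [0,0,0],"fingers": 15}])

```text
time: 16.0
tcp_pos: [0.4824, -0.193, 0.1971]
orientation: [0.0, 0.061, 0.998, 0.0]
force: [1.2, 5.3, 3.9]
finger_gap: 0.0227
```

```bash
python3 lev.py 0.02 5
```

```text
t 16.0 press-frame [-0.0992 -0.0666  0.2158] r 0.1459 theta 0.6667 gap 0.0227 Ftan 3.7 Frad 1.2 Fy 5.4 tilt [0.    0.001]
[np.float64(0.026), 0, np.float64(0.052)] [np.float64(0.025), 0, np.float64(0.053)] [np.float64(0.024), 0, np.float64(0.053)] [np.float64(0.023), 0, np.float64(0.054)] [np.float64(0.022), 0, np.float64(0.054)]
```

jog_arm(increments=[{"translation": [0.025,0,0.052],"rotation": [0,0,0],"fingers": 15},{"translation": [0.025,0,0.053],"rotation": [0,0,0],"fingers": 15},{"translation": [0.022,0,0.053],"rotation": [0,0,0],"fingers": 15},{"translation": [0,0,0],"rotation": [0,0,0],"fingers": 15}])

```text
time: 16.4
tcp_pos: [0.4787, -0.1925, 0.1887]
orientation: [-0.0, 0.061, 0.998, 0.001]
force: [1.3, 5.6, 0.3]
finger_gap: 0.0226
```

```bash
python3 lev.py 0.02 5; python3 -c "
from h import *
shot('side','side17.png');crop('side17.png',270,150,350,260,5.4,'s17.png')"
```

```text
t 16.4 press-frame [-0.1029 -0.0666  0.2074] r 0.1457 theta 0.7293 gap 0.0226 Ftan 0.5 Frad -0.5 Fy 5.7 tilt [-0.     0.001]
[np.float64(0.022), 0, np.float64(0.054)] [np.float64(0.021), 0, np.float64(0.054)] [np.float64(0.02), 0, np.float64(0.055)] [np.float64(0.019), 0, np.float64(0.055)] [np.float64(0.018), 0, np.float64(0.055)]
```

View pics/s17.png

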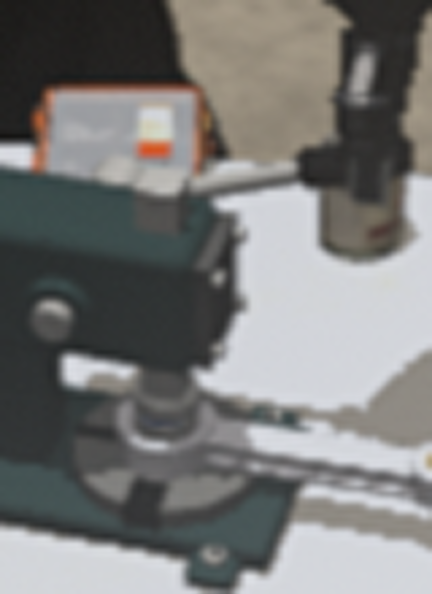

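jog_arm(increments=[{"translation": [0.022,0.02,0.054],"rotation": [0,0,0],"fingers": 15},{"translation": [0.02,0,0.054],"rotation": [0,0,0],"fingers": 15},{"translation": [0,0,0],"rotation": [0,0,0],"fingers": 15}])

```text
time: 16.75
tcp_pos: [0.4768, -0.1922, 0.1835]
orientation: [-0.0, 0.061, 0.998, -0.0]
force: [1.3, 1.8, 0.1]
finger_gap: 0.023
```

```bash
python3 lev.py 0.02 5
```

```text
t 16.75 press-frame [-0.1049 -0.0665  0.2022] r 0.1456 theta 0.7675 gap 0.023 Ftan 0.5 Frad -1.0 Fy 1.9 tilt [-0. -0.]
[np.float64(0.02), 0, np.float64(0.055)] [np.float64(0.019), 0, np.float64(0.055)] [np.float64(0.018), 0, np.float64(0.055)] [np.float64(0.017), 0, np.float64(0.056)] [np.float64(0.016), 0, np.float64(0.056)]
```

jog_arm(increments=[{"translation": [0.02,0,0.055],"rotation": [0,0,0],"fingers": 15},{"translation": [0.018,0,0.055],"rotation": [0,0,0],"fingers": 15},{"translation": [0,0,0],"rotation": [0,0,0],"fingers": 15}])

```text
time: 17.05
tcp_pos: [0.4748, -0.1919, 0.1777]
orientation: [-0.0, 0.061, 0.998, -0.0]
force: [1.7, 0.8, -0.5]
finger_gap: 0.0228
```

```bash
python3 lev.py 0.02 5
```

```text
t 17.05 press-frame [-0.1069 -0.0664  0.1964] r 0.1455 theta 0.8099 gap 0.0228 Ftan 0.0 Frad -1.7 Fy 1.0 tilt [-0.001 -0.   ]
[np.float64(0.018), 0, np.float64(0.055)] [np.float64(0.017), 0, np.float64(0.056)] [np.float64(0.016), 0, np.float64(0.056)] [np.float64(0.015), 0, np.float64(0.056)] [np.float64(0.014), 0, np.float64(0.057)]
```

jog_arm(increments=[{"translation": [0.015,0,0.056],"rotation": [0,0,0],"fingers": 15},{"translation": [0.015,0,0.056],"rotation": [0,0,0],"fingers": 15}])

```text
time: 17.25
tcp_pos: [0.4734, -0.1917, 0.1725]
orientation: [-0.0, 0.061, 0.998, -0.0]
force: [-1.5, 0.8, 2.9]
finger_gap: 0.0223
```

```bash
python3 lev.py 0.02 5
```

```text
t 17.25 press-frame [-0.1083 -0.0663  0.1912] r 0.1453 theta 0.8468 gap 0.0223 Ftan 2.4 Frad 2.3 Fy 0.6 tilt [-0. -0.]
[np.float64(0.016), 0, np.float64(0.056)] [np.float64(0.015), 0, np.float64(0.056)] [np.float64(0.014), 0, np.float64(0.056)] [np.float64(0.013), 0, np.float64(0.057)] [np.float64(0.011), 0, np.float64(0.057)]
```

jog_arm(increments=[{"translation": [0.015,0,0.04],"rotation": [0,0,0],"fingers": 15}])

```text
time: 17.35
tcp_pos: [0.4728, -0.1916, 0.1704]
orientation: [0.0, 0.061, 0.998, -0.0]
force: [0.7, -0.8, 2.3]
finger_gap: 0.0227
```

```bash
python3 lev.py 0.02 5
```

```text
t 17.35 press-frame [-0.1089 -0.0664  0.1891] r 0.1453 theta 0.8616 gap 0.0227 Ftan 2.4 Frad -0.2 Fy -0.7 tilt [ 0. -0.]
[np.float64(0.015), 0, np.float64(0.056)] [np.float64(0.014), 0, np.float64(0.056)] [np.float64(0.013), 0, np.float64(0.057)] [np.float64(0.012), 0, np.float64(0.057)] [np.float64(0.011), 0, np.float64(0.057)]
```

```bash
python3 -c "
from h import *
shot('side','side18.png');crop('side18.png',270,150,350,260,5.4,'s18.png');crop('side18.png',285,215,325,245,18,'s18b.png')"
```

```text
(no output)
```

View pics/s18.png

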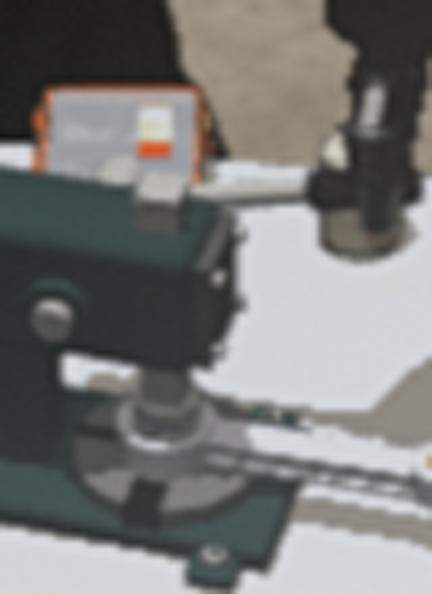

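View pics/s18b.png

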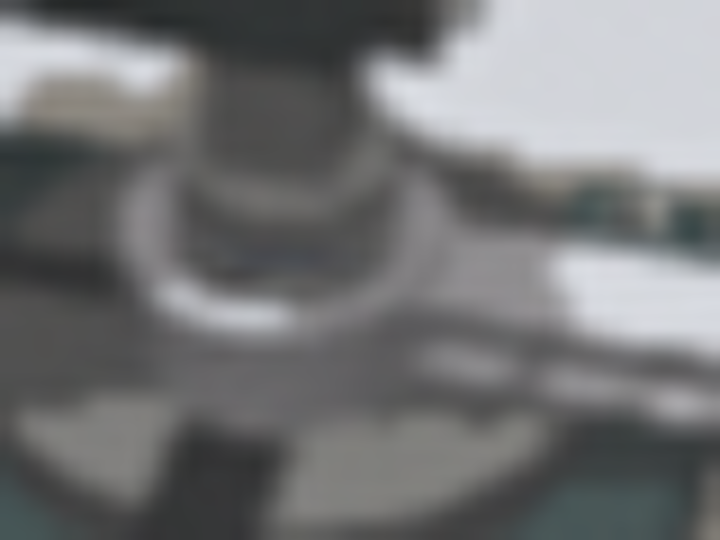

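jog_arm(increments=[{"translation": [0.015,0,0.056],"rotation": [0,0,0],"fingers": 15},{"translation": [0.013,0,0.056],"rotation": [0,0,0],"fingers": 15}])

```text
time: 17.6
tcp_pos: [0.4715, -0.1914, 0.165]
orientation: [0.0, 0.061, 0.998, -0.0]
force: [-0.6, -0.8, 2.7]
finger_gap: 0.023
```

```bash
python3 lev.py 0.02 3
```

```text
t 17.6 press-frame [-0.1103 -0.0663  0.1837] r 0.1453 theta 0.9003 gap 0.023 Ftan 2.5 Frad 1.1 Fy -0.8 tilt [ 0. -0.]
[np.float64(0.013), 0, np.float64(0.057)] [np.float64(0.012), 0, np.float64(0.057)] [np.float64(0.011), 0, np.float64(0.057)]
```

jog_arm(increments=[{"translation": [0.012,0,0.05],"rotation": [0,0,0],"fingers": 15}])

```text
time: 17.7
tcp_pos: [0.4709, -0.1913, 0.1624]
orientation: [0.0, 0.061, 0.998, -0.0]
force: [-1.3, -0.2, 3.3]
finger_gap: 0.023
```

```bash
python3 lev.py 0.02 3
```

```text
t 17.7 press-frame [-0.1109 -0.0663  0.1811] r 0.1452 theta 0.9185 gap 0.023 Ftan 2.9 Frad 2.0 Fy -0.4 tilt [ 0. -0.]
[np.float64(0.012), 0, np.float64(0.057)] [np.float64(0.011), 0, np.float64(0.057)] [np.float64(0.01), 0, np.float64(0.057)]
```

```bash
python3 -c "
from h import *
shot('side','side19.png');crop('side19.png',270,150,350,260,5.4,'s19.png');crop('side19.png',285,210,325,245,18,'s19b.png')"
```

```text
(no output)
```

View pics/s19.png

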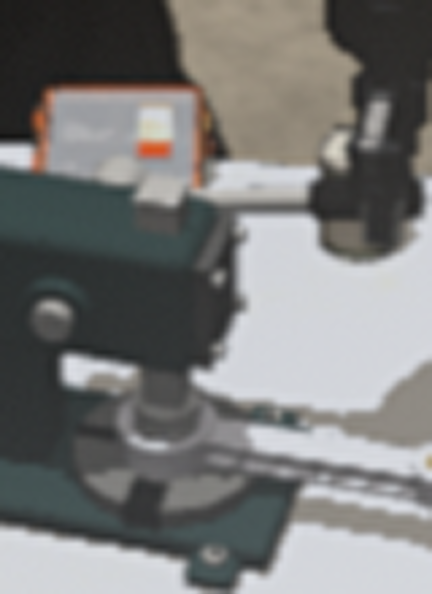

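View pics/s19b.png

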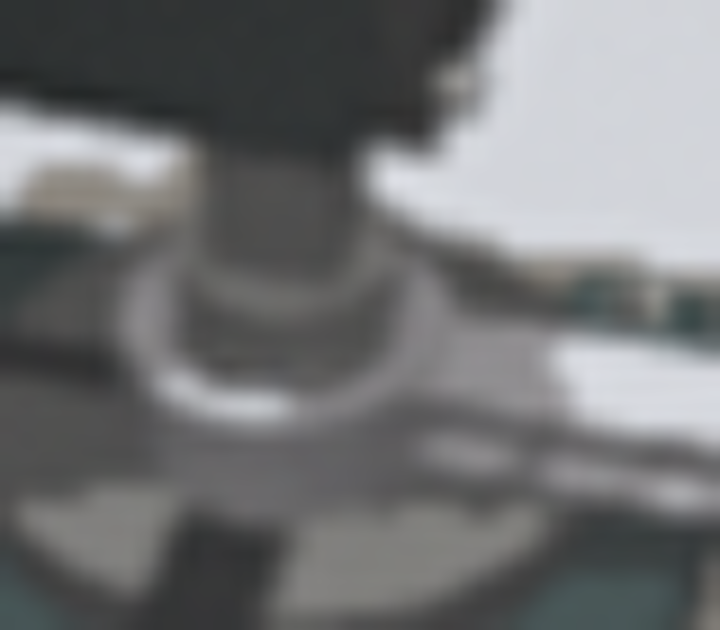

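jog_arm(increments=[{"translation": [0.012,0,0.05],"rotation": [0,0,0],"fingers": 15},{"translation": [0.01,0,0.04],"rotation": [0,0,0],"fingers": 15}])

```text
time: 17.95
tcp_pos: [0.4699, -0.1912, 0.158]
orientation: [0.0, 0.061, 0.998, -0.0]
force: [0.9, -0.5, 2.6]
finger_gap: 0.0222
```

```bash
python3 lev.py
```

```text
t 17.95 press-frame [-0.1118 -0.0663  0.1767] r 0.1453 theta 0.9495 gap 0.0222 Ftan 2.8 Frad -0.4 Fy -0.3 tilt [ 0.001 -0.   ]
```

jog_arm(increments=[{"translation": [0.01,0,0.05],"rotation": [0,0,0],"fingers": 15}])

```text
time: 18.05
tcp_pos: [0.4697, -0.1912, 0.1562]
orientation: [0.001, 0.061, 0.998, -0.0]
force: [-0.6, 1.8, 15.6]
finger_gap: 0.0226
```

```bash
python3 lev.py
```

```text
t 18.05 press-frame [-0.1121 -0.0663  0.1749] r 0.1453 theta 0.962 gap 0.0226 Ftan 15.3 Frad 3.5 Fy 1.7 tilt [ 0.001 -0.001]
```

```bash
python3 lev.py;python3 -c "
from h import *
shot('side','side20.png');crop('side20.png',285,210,325,245,18,'s20b.png')
d=load('side20.png')
e=(.5895,-.1385)
overlay('side20.png',[(circ(e,.028,.058),(0,0,255)),(circ(e,.0175,.060),(0,255,0)),(circ(e,.0175,.0675),(255,255,0))],(285,210,325,245),18,'s20.png')"; python3 lev.py
```

```text
t 18.05 press-frame [-0.1121 -0.0663  0.1749] r 0.1453 theta 0.962 gap 0.0226 Ftan 15.3 Frad 3.5 Fy 1.7 tilt [ 0.001 -0.001]
t 18.1 press-frame [-0.1121 -0.0663  0.1751] r 0.1452 theta 0.9611 gap 0.0229 Ftan 10.3 Frad 3.3 Fy 0.8 tilt [ 0.002 -0.001]
```

View pics/s20b.png

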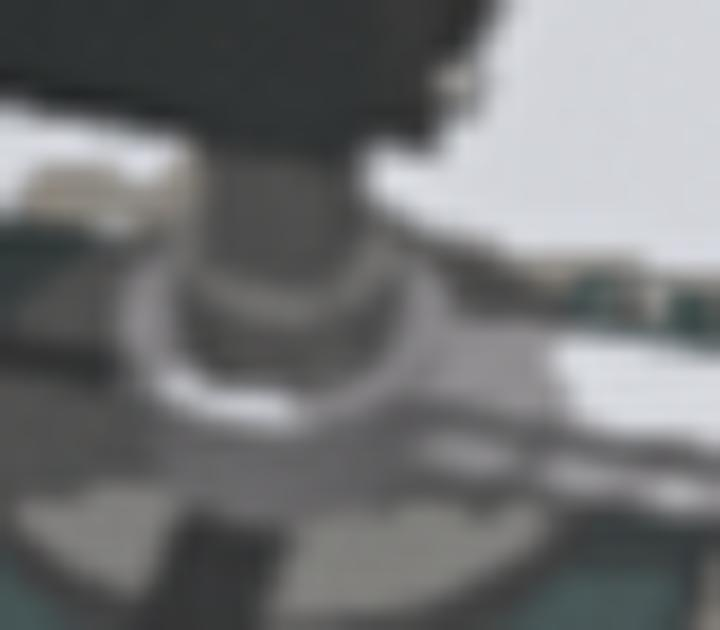

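View pics/s20.png

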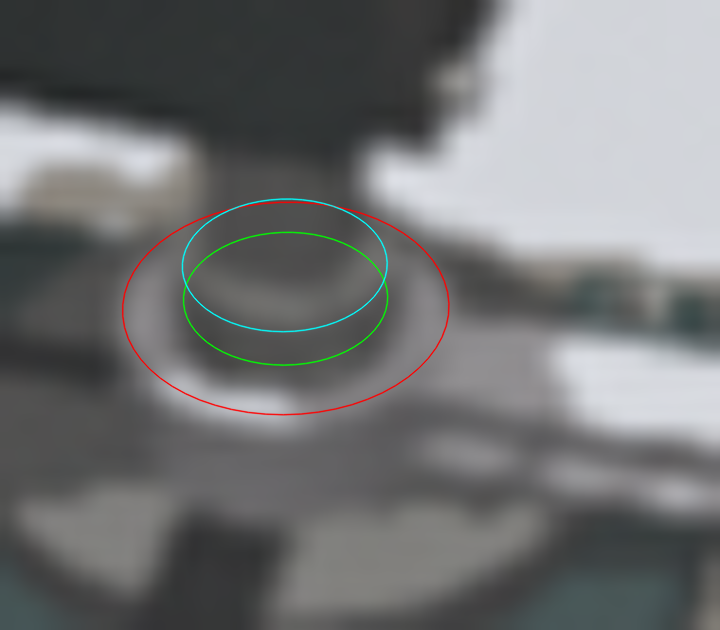

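```bash
python3 -c "
from h import *
L=[]
for k in (14,17,18,19,20):
    im=load('side%d.png'%k)['frame'][205:245,288:316].astype(float)
    im=np.clip((im-20)*1.6,0,255).astype(np.uint8)
    im=cv2.resize(im,None,fx=5.6,fy=14,interpolation=cv2.INTER_CUBIC)
    for r in range(0,40,5): cv2.line(im,(0,r*14),(8,r*14),(0,0,255),1)
    L.append(im)
cv2.imwrite('pics/m.png',np.hstack(L))
for k,th in ((14,0),(17,.73),(18,.86),(20,.96)):
  d=load('side%d.png'%k)
  for t in (th,th-.2):
    c=circ((.589,-.139),.02,.096-.0375*t);print(k,t,proj(d,c)[:,1].max().round(1))
"
```

```text
14 0 221.2
14 -0.2 219.3
17 0.73 228.1
17 0.53 226.2
18 0.86 229.3
18 0.6599999999999999 227.4
20 0.96 230.2
20 0.76 228.4
```

View pics/m.png

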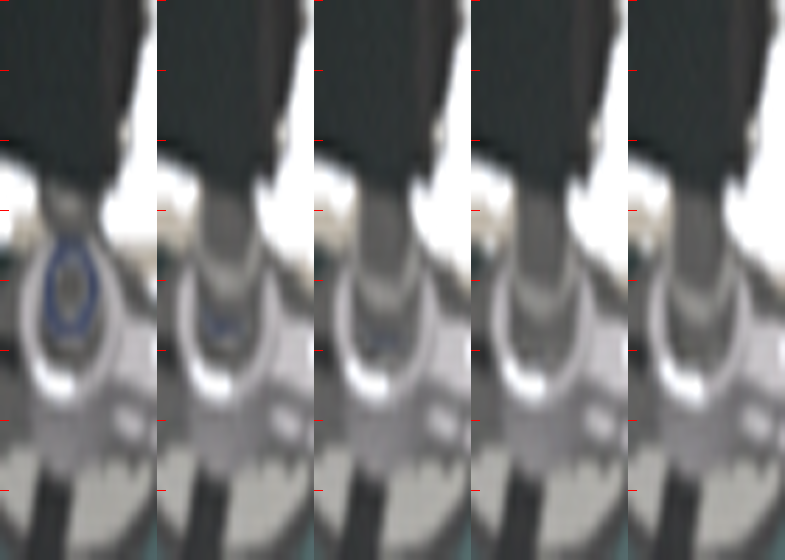

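```bash
python3 -c "
from h import *
for th,o in((.77,'a'),(.96,'b')):
  it=[x for x in pressitems((.589,-.139),np.radians(-7),th)[-1:]]
  s,R=cur();p=s['tcp_pos']
  it.append((np.array([p,p+[0,0,.0187],p+[0,0,.04]]),(0,255,0)))
  overlay('side20.png',it,(290,145,355,215),8.5,'s20%s.png'%o)
a=cv2.imread('pics/s20a.png');b=cv2.imread('pics/s20b.png')
cv2.imwrite('pics/s20ab.png',cv2.resize(np.hstack([a,cv2.imread('pics/s20b.png')[:a.shape[0]] if b.shape==a.shape else a]),None,fx=.7,fy=.7))
"
```

```text
(no output)
```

View pics/s20a.png

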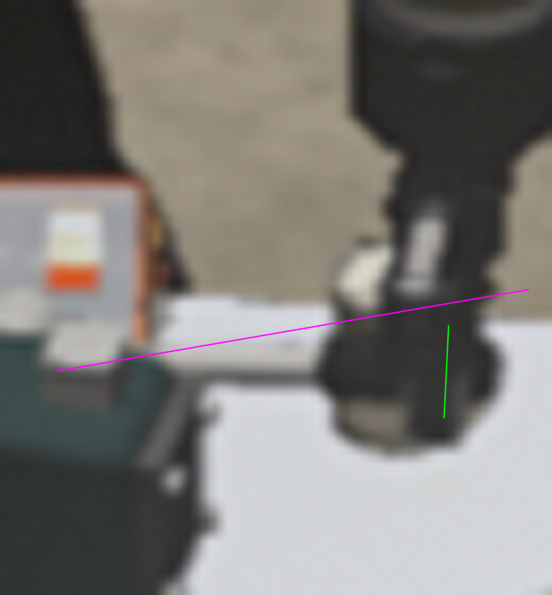

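View pics/s20b.png

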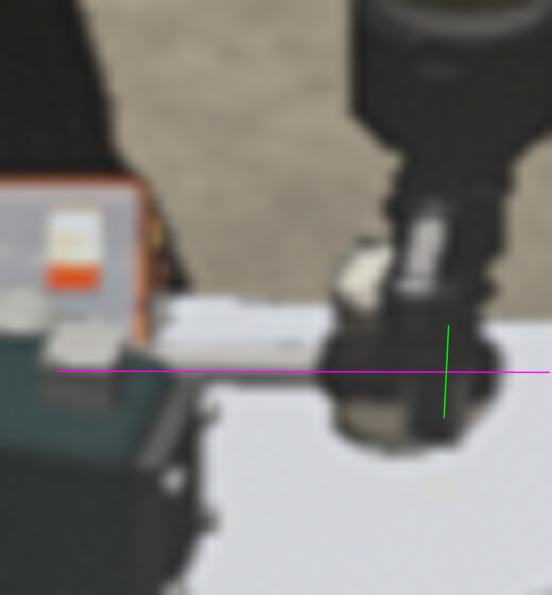

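jog_arm(increments=[{"translation": [0.002,0,0.015],"rotation": [0,0,0],"fingers": 15}])

```text
time: 18.2
tcp_pos: [0.4697, -0.1912, 0.1563]
orientation: [0.001, 0.061, 0.998, -0.0]
force: [-2.0, 2.2, 15.6]
finger_gap: 0.0229
```

```bash
python3 lev.py
```

```text
t 18.2 press-frame [-0.1121 -0.0663  0.175 ] r 0.1453 theta 0.9614 gap 0.0229 Ftan 15.0 Frad 4.9 Fy 1.9 tilt [ 0.002 -0.001]
```

jog_arm(increments=[{"translation": [0.002,0,0.015],"rotation": [0,0,0],"fingers": 15}])

```text
time: 18.3
tcp_pos: [0.4697, -0.1912, 0.156]
orientation: [0.001, 0.061, 0.998, -0.001]
force: [-2.9, 1.7, 17.3]
finger_gap: 0.0228
```

```bash
python3 lev.py
```

```text
t 18.3 press-frame [-0.1121 -0.0663  0.1747] r 0.1452 theta 0.9635 gap 0.0228 Ftan 16.6 Frad 6.0 Fy 1.3 tilt [ 0.002 -0.001]
```

jog_arm(increments=[{"translation": [0.002,0,0.015],"rotation": [0,0,0],"fingers": 15}])

```text
time: 18.4
tcp_pos: [0.4696, -0.1912, 0.1557]
orientation: [0.001, 0.061, 0.998, -0.001]
force: [-4.2, 1.7, 21.0]
finger_gap: 0.0224
```

```bash
python3 lev.py
```

```text
t 18.4 press-frame [-0.1122 -0.0664  0.1744] r 0.1452 theta 0.9655 gap 0.0224 Ftan 20.0 Frad 7.9 Fy 1.2 tilt [ 0.003 -0.002]
```

jog_arm(increments=[{"translation": [0,0,0.015],"rotation": [0,0,0],"fingers": 15}])

```text
time: 18.5
tcp_pos: [0.4696, -0.1912, 0.1554]
orientation: [0.002, 0.061, 0.998, -0.001]
force: [-5.7, 3.1, 23.1]
finger_gap: 0.0227
```

```bash
python3 lev.py
```

```text
t 18.5 press-frame [-0.1122 -0.0664  0.1741] r 0.1452 theta 0.9677 gap 0.0227 Ftan 21.8 Frad 9.7 Fy 2.3 tilt [ 0.003 -0.002]
```

jog_arm(increments=[{"translation": [0,0,0.015],"rotation": [0,0,0],"fingers": 15}])

```text
time: 18.6
tcp_pos: [0.4696, -0.1912, 0.1551]
orientation: [0.002, 0.061, 0.998, -0.001]
force: [-6.4, 3.7, 26.3]
finger_gap: 0.0228
```

```bash
python3 lev.py
```

```text
t 18.6 press-frame [-0.1122 -0.0664  0.1738] r 0.1452 theta 0.9699 gap 0.0228 Ftan 24.8 Frad 11.0 Fy 2.9 tilt [ 0.003 -0.002]
```

jog_arm(increments=[{"translation": [-0.004,0,0.015],"rotation": [0,0,0],"fingers": 15},{"translation": [0,0,0],"rotation": [0,0,0],"fingers": 15}])

```text
time: 18.8
tcp_pos: [0.4696, -0.1913, 0.1545]
orientation: [0.002, 0.061, 0.998, -0.001]
force: [-6.2, 3.9, 25.2]
finger_gap: 0.0229
```

```bash
python3 lev.py; python3 -c "
from h import *
shot('side','side21.png')
L=[]
for k in (14,18,20,21):
    im=load('side%d.png'%k)['frame'][205:245,285:320].astype(float)
    im=np.clip((im-20)*1.6,0,255).astype(np.uint8)
    L.append(cv2.resize(im,None,fx=5.6,fy=14,interpolation=cv2.INTER_CUBIC))
cv2.imwrite('pics/m2.png',np.hstack(L))"
```

```text
t 18.8 press-frame [-0.1122 -0.0664  0.1732] r 0.1451 theta 0.9738 gap 0.0229 Ftan 23.8 Frad 10.6 Fy 3.1 tilt [ 0.003 -0.002]
```

View pics/m2.png

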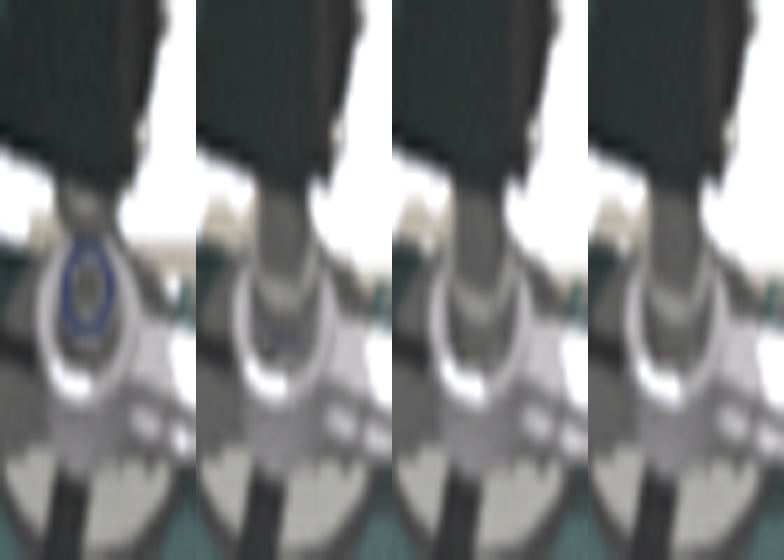

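jog_arm(increments=[{"translation": [-0.003,0,0.02],"rotation": [0,0,0],"fingers": 15}])

```text
time: 18.95
tcp_pos: [0.4696, -0.1912, 0.154]
orientation: [0.001, 0.061, 0.998, -0.001]
force: [-9.7, 4.3, 32.7]
finger_gap: 0.0229
```

```bash
python3 lev.py
```

```text
t 18.95 press-frame [-0.1122 -0.0664  0.1727] r 0.145 theta 0.9773 gap 0.0229 Ftan 30.7 Frad 15.2 Fy 3.1 tilt [ 0.003 -0.002]
```

jog_arm(increments=[{"translation": [-0.003,0,0.015],"rotation": [0,0,0],"fingers": 15}])

```text
time: 19.05
tcp_pos: [0.4695, -0.1913, 0.1537]
orientation: [0.001, 0.061, 0.998, -0.001]
force: [-11.1, 4.4, 35.5]
finger_gap: 0.0227
```

```bash
python3 lev.py
```

```text
t 19.05 press-frame [-0.1122 -0.0664  0.1724] r 0.145 theta 0.9794 gap 0.0227 Ftan 33.3 Frad 16.9 Fy 3.0 tilt [ 0.003 -0.003]
```

```bash
python3 lev.py -0.06 16
```

```text
t 19.05 press-frame [-0.1122 -0.0664  0.1724] r 0.145 theta 0.9794 gap 0.0227 Ftan 33.3 Frad 16.9 Fy 3.0 tilt [ 0.003 -0.003]
[np.float64(-0.032), 0, np.float64(-0.171)] [np.float64(-0.042), 0, np.float64(-0.169)] [np.float64(-0.052), 0, np.float64(-0.166)] [np.float64(-0.062), 0, np.float64(-0.162)] [np.float64(-0.072), 0, np.float64(-0.158)] [np.float64(-0.081), 0, np.float64(-0.154)] [np.float64(-0.09), 0, np.float64(-0.149)] [np.float64(-0.099), 0, np.float64(-0.143)] [np.float64(-0.107), 0, np.float64(-0.137)] [np.float64(-0.115), 0, np.float64(-0.13)] [np.float64(-0.123), 0, np.float64(-0.123)] [np.float64(-0.13), 0, np.float64(-0.115)] [np.float64(-0.137), 0, np.float64(-0.107)] [np.float64(-0.143), 0, np.float64(-0.099)] [np.float64(-0.149), 0, np.float64(-0.09)] [np.float64(-0.154), 0, np.float64(-0.081)]
```

jog_arm(increments=[{"translation": [0,0,-0.08],"rotation": [0,0,0],"fingers": 15},{"translation": [-0.03,0,-0.17],"rotation": [0,0,0],"fingers": 15},{"translation": [-0.04,0,-0.17],"rotation": [0,0,0],"fingers": 15},{"translation": [-0.05,0,-0.165],"rotation": [0,0,0],"fingers": 15}])

```text
time: 19.45
tcp_pos: [0.4745, -0.1917, 0.1777]
orientation: [-0.002, 0.061, 0.998, 0.0]
force: [1.2, -3.1, -5.9]
finger_gap: 0.0225
```

```bash
python3 lev.py -0.06 5
```

```text
t 19.45 press-frame [-0.1071 -0.0663  0.1964] r 0.1457 theta 0.8102 gap 0.0225 Ftan -5.1 Frad -3.3 Fy -2.9 tilt [-0.003  0.001]
[np.float64(-0.061), 0, np.float64(-0.164)] [np.float64(-0.07), 0, np.float64(-0.16)] [np.float64(-0.08), 0, np.float64(-0.156)] [np.float64(-0.089), 0, np.float64(-0.15)] [np.float64(-0.098), 0, np.float64(-0.145)]
```

jog_arm(increments=[{"translation": [-0.065,0,-0.16],"rotation": [0,0,0],"fingers": 15},{"translation": [-0.07,0,-0.16],"rotation": [0,0,0],"fingers": 15},{"translation": [-0.08,0,-0.155],"rotation": [0,0,0],"fingers": 15},{"translation": [-0.09,0,-0.15],"rotation": [0,0,0],"fingers": 15},{"translation": [-0.1,0,-0.14],"rotation": [0,0,0],"fingers": 15}])

```text
time: 19.95
tcp_pos: [0.4939, -0.1944, 0.2168]
orientation: [-0.002, 0.061, 0.998, -0.0]
force: [-4.0, -5.3, -3.9]
finger_gap: 0.0228
```

```bash
python3 lev.py -0.06 9; python3 -c "
from h import *
shot('side','side22.png')
L=[]
for k in (14,17,21,22):
    im=load('side%d.png'%k)['frame'][205:245,285:320].astype(float)
    im=np.clip((im-20)*1.6,0,255).astype(np.uint8)
    L.append(cv2.resize(im,None,fx=5.6,fy=14,interpolation=cv2.INTER_CUBIC))
cv2.imwrite('pics/m3.png',np.hstack(L))"
```

```text
t 19.95 press-frame [-0.0876 -0.0666  0.2355] r 0.1461 theta 0.5099 gap 0.0228 Ftan -5.1 Frad 0.4 Fy -5.7 tilt [-0.005 -0.   ]
[np.float64(-0.107), 0, np.float64(-0.139)] [np.float64(-0.115), 0, np.float64(-0.132)] [np.float64(-0.123), 0, np.float64(-0.125)] [np.float64(-0.13), 0, np.float64(-0.118)] [np.float64(-0.137), 0, np.float64(-0.11)] [np.float64(-0.143), 0, np.float64(-0.101)] [np.float64(-0.149), 0, np.float64(-0.093)] [np.float64(-0.154), 0, np.float64(-0.083)] [np.float64(-0.159), 0, np.float64(-0.074)]
```

View pics/m3.png

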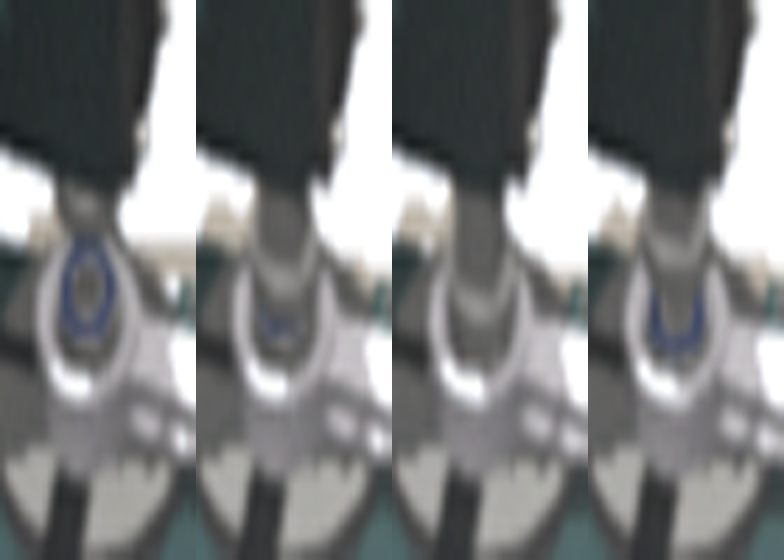

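jog_arm(increments=[{"translation": [-0.11,0,-0.135],"rotation": [0,0,0],"fingers": 15},{"translation": [-0.115,-0.02,-0.13],"rotation": [0,0,0],"fingers": 15},{"translation": [-0.125,0,-0.125],"rotation": [0,0,0],"fingers": 15},{"translation": [-0.13,0,-0.115],"rotation": [0,0,0],"fingers": 15}])

```text
time: 20.4
tcp_pos: [0.5167, -0.1976, 0.242]
orientation: [-0.003, 0.061, 0.998, 0.0]
force: [-10.2, -2.7, 1.4]
finger_gap: 0.0222
```

```bash
python3 lev.py -0.06 5
```

```text
t 20.4 press-frame [-0.0645 -0.067   0.2607] r 0.1462 theta 0.2757 gap 0.0222 Ftan -6.5 Frad 7.4 Fy -4.0 tilt [-0.006  0.001]
[np.float64(-0.136), 0, np.float64(-0.111)] [np.float64(-0.143), 0, np.float64(-0.102)] [np.float64(-0.148), 0, np.float64(-0.093)] [np.float64(-0.154), 0, np.float64(-0.084)] [np.float64(-0.159), 0, np.float64(-0.075)]
```

jog_arm(increments=[{"translation": [-0.13,0,-0.13],"rotation": [0,0,0],"fingers": 15},{"translation": [-0.135,0,-0.12],"rotation": [0,0,0],"fingers": 15},{"translation": [-0.14,0,-0.1],"rotation": [0,0,0],"fingers": 15},{"translation": [-0.1,0,-0.07],"rotation": [0,0,0],"fingers": 15}])

```text
time: 20.8
tcp_pos: [0.5439, -0.2013, 0.2629]
orientation: [-0.001, 0.061, 0.998, 0.0]
force: [-3.2, -4.2, -8.1]
finger_gap: 0.0224
```

```bash
python3 lev.py -0.02 3;python3 -c "
from h import *
shot('side','side23.png')
L=[]
for k in (14,23):
    im=load('side%d.png'%k)['frame'][210:245,285:320].astype(float)
    im=np.clip((im-20)*1.4,0,255).astype(np.uint8)
    L.append(cv2.resize(im,None,fx=11,fy=16,interpolation=cv2.INTER_CUBIC))
cv2.imwrite('pics/m4.png',np.hstack(L))"
```

```text
t 20.8 press-frame [-0.0372 -0.0673  0.2816] r 0.1482 theta 0.0417 gap 0.0224 Ftan -6.1 Frad -6.0 Fy -4.6 tilt [-0.003  0.   ]
[np.float64(-0.053), 0, np.float64(-0.027)] [np.float64(-0.053), 0, np.float64(-0.026)] [np.float64(-0.054), 0, np.float64(-0.025)]
```

View pics/m4.png

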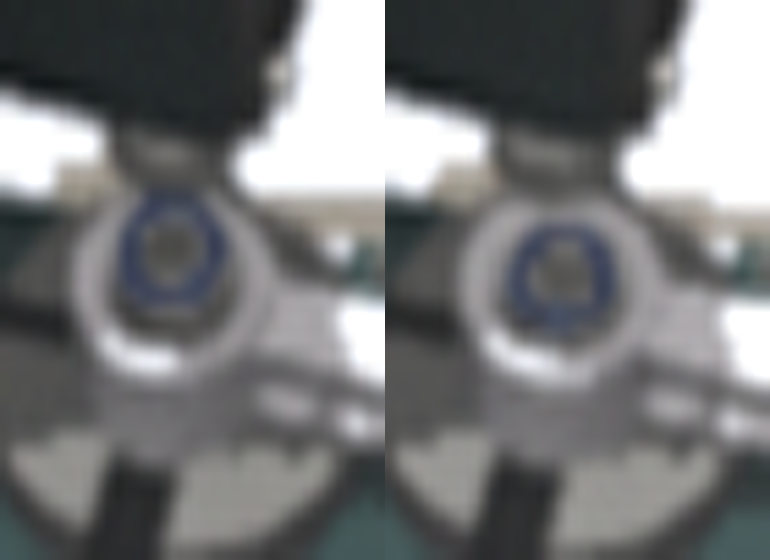

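jog_arm(increments=[{"translation": [-0.08,0,-0.03],"rotation": [0,0,0],"fingers": 15},{"translation": [0,0,0],"rotation": [0,0,0],"fingers": 15}])

```text
time: 21.05
tcp_pos: [0.5476, -0.2019, 0.265]
orientation: [-0.001, 0.061, 0.998, -0.0]
force: [-4.9, -3.9, -0.3]
finger_gap: 0.0226
```

```bash
python3 lev.py
```

```text
t 21.05 press-frame [-0.0334 -0.0674  0.2837] r 0.1484 theta 0.0125 gap 0.0226 Ftan -4.0 Frad 1.6 Fy -4.4 tilt [-0.002 -0.   ]
```

Lever is at its up stop. Release, withdraw upward.

jog_arm(increments=[{"translation": [0,0,0],"rotation": [0,0,0],"fingers": 28},{"translation": [0,0,0],"rotation": [0,0,0],"fingers": 42},{"translation": [0,0,0],"rotation": [0,0,0],"fingers": 50},{"translation": [0,0,-0.5],"rotation": [0,0,0],"fingers": 50},{"translation": [0,0,-0.8],"rotation": [0,0,0],"fingers": 50}])

```text
time: 21.55
tcp_pos: [0.5474, -0.2005, 0.328]
orientation: [-0.002, 0.06, 0.998, 0.002]
force: [0.1, -0.4, 0.7]
finger_gap: 0.0497
```

jog_arm(increments=[{"translation": [0,0,-0.8],"rotation": [0,0,0],"fingers": 50},{"translation": [0.8,0,0],"rotation": [0,0,0],"fingers": 50},{"translation": [0.8,0.3,0],"rotation": [0,0,0],"fingers": 50},{"translation": [0.5,0.8,0],"rotation": [0,0,0],"fingers": 50},{"translation": [0,0.8,0],"rotation": [0,0,0],"fingers": 50}])

```text
time: 22.05
tcp_pos: [0.4531, -0.0934, 0.3709]
orientation: [0.001, 0.062, 0.998, 0.0]
force: [0.3, -0.3, 0.6]
finger_gap: 0.05
```

jog_arm(increments=[{"translation": [0,0.9,0],"rotation": [0,0,0],"fingers": 50},{"translation": [0,0.9,0],"rotation": [0,0,0],"fingers": 50},{"translation": [0,0.9,0],"rotation": [0,0,0],"fingers": 50},{"translation": [0,0,0],"rotation": [0,0,0],"fingers": 50},{"translation": [0,0,0],"rotation": [0,0,0],"fingers": 50}])

```text
time: 22.55
tcp_pos: [0.4719, 0.0409, 0.37]
orientation: [0.0, 0.059, 0.998, 0.0]
force: [0.3, -0.6, -0.2]
finger_gap: 0.0502
```

```bash
python3 -c "
from h import *
ctrl.grab_frame('side');shot('side','side24.png');shot('top','top24.png')
s,R=cur();print(s['time'],s['tcp_pos'],s['force'])
it=armitems((.589,-.139),np.radians(-7),.035)+pressitems((.589,-.139),np.radians(-7))
overlay('side24.png',it[:2]+it[5:7]+it[-1:],(240,140,350,270),5.4,'s24.png');crop('side24.png',240,140,350,270,5.4,'s24n.png')"
```

```text
22.7 [0.47193936 0.03868452 0.36974052] [-0.36926643  0.17614203 -0.70746009]
```

View pics/s24n.png

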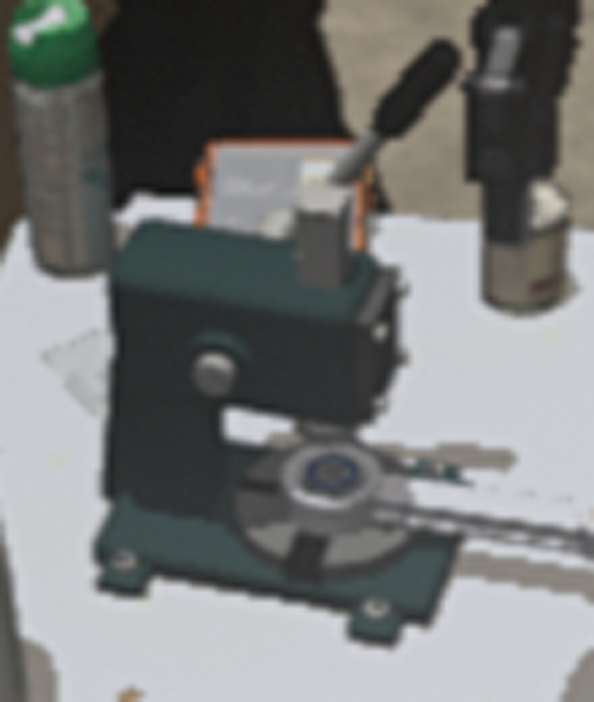

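View pics/s24.png

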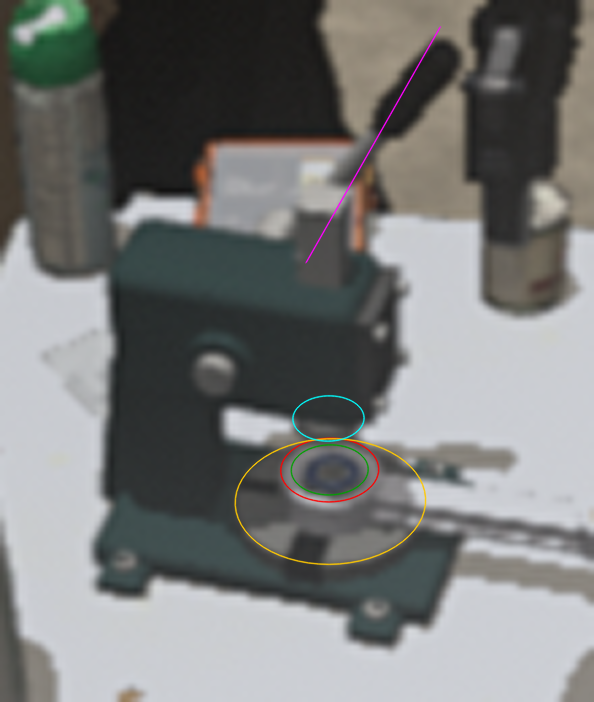

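View pics/top24.png

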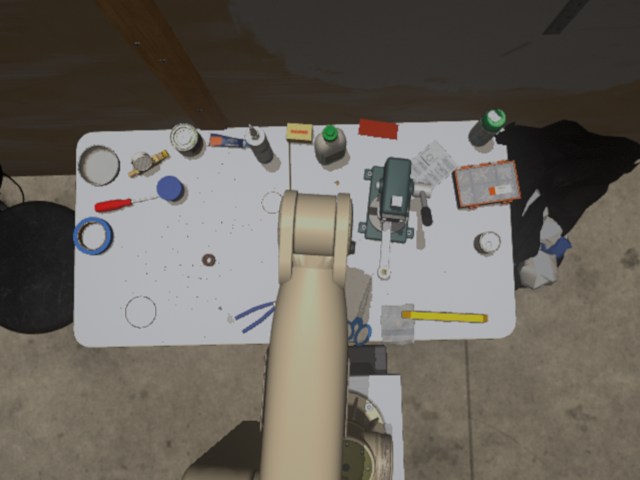

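```bash
python3 -c "
from bench import ctrl
print(ctrl.close_job())"
```

```text
the job is handed in; nothing more can be done
None
```

I fitted the new bearing to the tensioner arm, pressed it home and handed the job in at about 23 s. No verdict was reported.

**What I did:**
- I set the bearing in the eye's mouth and laid the arm on the anvil. The eye came within about 2–3 mm of the ram's axis in the side camera.
- I led the lever down until it went hard at about 0.96–0.98 rad by the tool's position. The highest force at the grip was about 33 N along the lever's travel (36 N vertical), against the 50 N overload limit.
- I raised the lever again, released it and moved the robot clear.

**Last checks:**
- **Bearing seated:** the side view before and after pressing shows it about 1.9 px lower. That is about 7.5 mm, the full press travel, to within roughly 1 mm. It looks square in the eye.
- **Arm and bystanders:** the arm lies on the anvil with its bar to the front. The rusty bearing, tub and tin look unmoved. The pliers look unmoved too, but the robot arm partly hid them in the last top view.
- **Lever:** it is back up, at about 0.01 rad by the tool's position when I let go. In the last side picture it looks about 1 px lower than at the start, so perhaps 0.05–0.1 rad, under the 0.3 rad limit.

**Checks that disagreed:**
- **Press force:** I never read the 8–15 N expected while pressing in, only about 2–3 N at the ends of the moves, then a sudden rise. That made me doubt the seating, so I pushed to 33 N instead of stopping near 25 N.
- **Camera bias:** the top and side cameras differed by about 3–5 mm. I went by the side view and the feel of contact.

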